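Clear a jammed coffee pod machine

ROBOT

A 6-joint arm with a two-finger parallel gripper is mounted at the origin on a cart in front of the work surface, level with it; the furniture and walls round the work are solid. World frame = base frame: x ahead of the robot, y to its left, z up, the work surface at z = 0. Lengths are in mm, angles in rad, forces in N, time in s.
With the tool pointing down it reaches from about 350 to 775 mm from the base axis. Payload 7.3 kg.
Tool frame: the origin (TCP) lies at the very end of the fingers, on their centre line; the grasp point (between the pads) lies 19 mm behind it; z points along the fingers, x is the direction in which the jaws open and shut, and the axes are right-handed (so a half turn about z gives the same grasp; the last joint's range is limited). The gripper opens to 92 mm and grips with 3 to 60 N. Pads are 19 mm wide; open, the fingers measure 130 mm over their backs; the gripper's body (75 mm by 190 mm) begins 47 mm behind the grasp point.
Start: joints at [-1.33, 0.342, 1.524, -0, 1.275, -0.146], TCP at [198.067, -486.224, 226.741] pointing down, gripper open.
Joint ranges: [-2.53, 2.53], [-0.77, 2.02], [0.04, 2.7], [-1, 4.14], [0.28, 2.66], [-3.11, 3.11]. Speed limits (rad/s): [2.57, 2.57, 3.14, 3.14, 3.14, 3.14].

INTERFACE

Orientations are given as a 3x3 rotation matrix whose columns are the frame's x, y, z axes.
In Python, from workcell import env gives the robot as it stands.
- The arm moves only by the tool jog_arm, never from a script. Its argument "series" is text: rows parted by semicolons, each of 6 numbers parted by spaces: the shift along the tool's x, y, z in mm, then the turn, a rotation vector about the tool's x, y, z in rad. A call has 1 to 12 rows; each row is the pose to reach, as a shift and turn from the pose measured when the call began, along the tool's axes at that moment; what a row does not reach only later rows make up. A row lasts 1/12 s, in which the tool goes at most 41.7 mm and 7.16 degrees, less where a joint would pass 70% of its speed; a pose out of reach is approached as far as the arm can. A call with a gripper value outside its range is refused whole. "gripper" is the gripper command: -1 is fully open, 1 is shut, values between are in proportion, set as the call begins (left out, the last holds). The fingers move at their own pace and stop on an object; "grip_force" is the grip in N (left out, the last holds). Time passes only in rows, so rows that repeat a pose let the fingers close. It gives the time, the measured TCP pose, the force and the opening at its end, in the units of the state.
- env.read_state(): the state, without advancing time (a new reading comes with each control period).
- env.read_camera(name): name is "scene" or "top"; returns (picture, depth): 420x560x3 uint8, red, green, blue; 420x560 float32, mm along the optical axis (not along the pixel's ray), 0 where there is no reading.
- env.camera_model(name): a dict with "fx", "fy", "cx", "cy" (pixels), "rvec" (rotation vector, rad) and "tvec" (3), from world to camera coordinates, as OpenCV has them. Camera axes: x right, y down, z forward; pixel columns grow to the right and rows downward; lengths in mm; the calibration is good to about 2 mm. A picture is of the moment at which its call begins. camera_model takes no time and is no camera call.
- env.job_done(): hands the job in, once; it reports no verdict.
Trained networks look in the newest picture that a camera, given by its name, has taken for a name from the list of things; names that differ only in an ending like _2 or _b are one class to them, and where a whole thing is asked for, a point or a joint stands for the part that bears it (a point fixed in the world has none). Each returns a list of dicts, best first, with "p" (0 to 1); they miss things now and then, are a little off and sometimes report something else, mostly with a low value. They report only what shows in the picture. A call takes as long as a camera call. They do not tell look-alikes from the thing itself.
- env.find_in(query, camera): "uv" ([column, row] in pixels, amid what is visible of it).
- env.regions_of(query, camera): "region" (420x560 bool, what is visible of it) and "uv" ([column, row] in pixels, amid what is visible of it).
The state is a dict: "clock": time; "joint_positions": joint angles; "qvel": joint speeds; "joint_efforts": joint torques, N m; "eef_pos": TCP position; "tcp_rot": TCP orientation; "ft_force": force on the tool from outside, world axes, zero at the start; "ft_torque": the same for the moment, N m; "width": finger opening in mm.
Only numpy, scipy, OpenCV 4.12 (cv2) and the standard library are available. Lean on these libraries where they do the work, as an engineer would, in place of code of your own. Each camera call takes 0.05 s, during which the arm holds its last target.

TASK

A spent pod is jammed in the throat of the coffee pod machine: swing the loading lever up until it seats at the end of its travel, and push the pod down through the throat into the closed pod tray with the wooden muddler. Then press the release so that the tray pops out, put every spent pod, those in the tray and any left standing on the board, into the pink dish, and push the tray home until it clicks shut. Leave the lever shut down over the throat, the muddler standing upright on the board, and the mug, pasta jar and salt shaker where they are.

Things in the scene. Friction and masses are not known exactly. Their poses are not given: they have to be found in the camera images.
- machine: coffee pod machine, grey and black, 250 long, 180 wide, 142 high (water tank at its back 193), fixed to the worktop; origin at the centre of its underside. Axes: x to its back, y to its left as seen from the robot, z up; the other points of the machine have the same axes (lever_bar turns with the lever)
- throat (a point): centre of the round throat's mouth in the machine's top deck, 135 above the worktop. The throat is an upright sleeve 42 in diameter, open at its lower end 89 below this point and 36 above the tray's floor. The jammed pod's top lies 27 below the mouth; three sprung claws hold it: 10 to 14 N push it past them, and with its top 62 below the mouth it drops free onto the tray
- lever_hinge (a point): axis of the loading lever, along the machine's y, 8 above the deck and 75 behind the throat
- lever (a joint): angle of the loading lever, rad: 0 down, its lid over the throat (as at the start); 1.3 the upper end of its travel, where it stands upright. A sprung detent must be overcome at about 0.9 to 1.13 (some 1.5 N at the bar); past it the lever snaps on to the end and stays. Let go before, it falls shut
- lever_bar (a point): centre of the lever's round cross bar (along the machine's y, 17 in diameter, free for 74 between two arms at y = +-50), 131 from the hinge axis: with the lever down 50 in front of the throat and 48 above the deck, with the lever up over the hinge, 274 above the worktop
- release_top (a point): top of the release button, a metal cap 23 in diameter on the machine's right-hand cheek near the front, 155 above the worktop; sprung, travel 9 downward, 2.5 N at the start to 5 N at the end; the tray is set free at about 6
- tray (a joint): how far the pod tray stands out, m: 0.0015 shut and latched, 0.12 popped right out by its spring; it slides to the machine's -x. To shut it, push it in to about -0.003 (hard stop -0.004): the catch clicks behind its pin and it comes to rest at 0.0015. Takes up to 7 N, and some 5 N more at the click
- tray_front (a point): centre of the tray's outer front face, 131 wide, 28 high (6 to 34 above the worktop), the front of a drip shelf that stands 40 out in front of the machine's head; moves with the tray
- tray_bed (a point): centre of the tray's floor, 10 above the worktop; bed 90 (machine x) by 120 (machine y), walls 10 high above the floor at sides and back, 32 high at the front; moves with the tray. With the tray popped right out the bed lies clear in front of the machine's head, whose front face is 30 in front of the throat's axis
- pod_jam_mid (a point): centre of the spent pod jammed in the throat. Every pod is a brown drum 37 in diameter and 28 high, its axis along its own z, 20 g; standing in the tray it is best held across its diameter, above the tray's low walls
- pod_left_mid (a point): centre of a spent pod standing in the tray at the back left, if present
- pod_right_mid (a point): centre of a spent pod standing in the tray at the back right, if present
- pod_out_mid (a point): centre of a spent pod left standing on the board, if present
- muddler_grip (a point): wooden muddler (turned stick) 170 long standing on its flat foot, 28 in diameter; handle 25 in diameter from 105 to 160 above the foot; this point is on its axis 130 above the foot; own z axis points up along the stick. 100 g
- dish_mid (a point): centre of the pink oval dish, open at the top, 156 (own x) by 129 (own y), 58 high, this point 29 above its underside; flaring walls, floor about 85 by 80, 9 above its underside. Loose, stands on the board
- board: wooden board laid over the hob, 360 (own x) by 360 (own y), 18 thick, fixed; origin at the centre of its underside
- mug: striped mug 83 wide (116 with handle), 100 high, bystander; origin at its underside
- jar: pasta jar with red lid, 81 in diameter, 136 high, bystander; origin at its underside
- salt: salt shaker 44 in diameter, 90 high, bystander; origin at its underside
Mind the look-alikes: they are no part of the job. What is shaped like the part that bears pod_out_mid but red is not meant.

How it is judged:
By the outcome, as a careful person would: the job done as asked, in the order asked, and still so for the second after the job is handed in, with the robot touching nothing.
Of pod_left, pod_right, pod_out only 1 to 3 are there at a start; the rules pass over those that are not, and their reading is None.
At some moment in a run one of dish, pod_out may be knocked a few centimetres aside while the robot is not near it.
It also fails if it takes over 210 s, if anything falls off the work surface, if the arm or the gripper's body presses on something with over 40 N, if the wrist force passes 120 N, or if a joint passes its speed limit or range.

## Working session

There is one attempt and no reset: what is moved stays moved. The work goes in short steps, Python scripts to look and compute and a tool call to move; the robot and the scene stay as the last step left them, time stands still between calls to the robot, and variables do not carry over. Pictures are saved under pics/ and viewed, and the job is handed in when it is done.

Besides the shell and the picture viewer there is one more tool, called after "Request:" as a command line: name --argument value ..., lists and objects as JSON in quotes. jog_arm: Moves the arm, as the interface text tells. Its arguments: {"type":"object","properties":{"series":{"type":"string"},"gripper":{"type":"number"},"grip_force":{"type":"number"}},"required":["series"]}

```bash
ls; mkdir -p pics
cat > h.py <<'E'
import numpy as np, cv2, json
from workcell import env
def cam(n):
    m=env.camera_model(n); R=cv2.Rodrigues(np.array(m['rvec'],float))[0]; t=np.array(m['tvec'],float).ravel()
    return m,R,t
def snap(n,f=None):
    p,d=env.read_camera(n)
    if f: cv2.imwrite('pics/'+f,p[:,:,::-1])
    return p,d
def cloud(n,d):
    m,R,t=cam(n); v,u=np.mgrid[0:d.shape[0],0:d.shape[1]]
    P=np.stack([(u-m['cx'])/m['fx']*d,(v-m['cy'])/m['fy']*d,d],-1)
    W=(P-t)@R
    W[d<=0]=np.nan
    return W
def proj(n,P):
    m,R,t=cam(n); c=np.atleast_2d(P)@R.T+t
    return np.stack([c[:,0]/c[:,2]*m['fx']+m['cx'],c[:,1]/c[:,2]*m['fy']+m['cy']],-1)
def ray(n,uv,z):
    m,R,t=cam(n); C=-R.T@t; d=R.T@np.array([(uv[0]-m['cx'])/m['fx'],(uv[1]-m['cy'])/m['fy'],1.])
    return C+d*(z-C[2])/d[2]
E
python3 - <<'E'
from h import *
np.set_printoptions(precision=3,suppress=True)
s=env.read_state(); print(s)
for n in('scene','top'):
    p,d=snap(n,n+'0.png'); m,R,t=cam(n); print(n,m,'C',-R.T@t)
    np.save(n+'_d.npy',d)
    for q in['machine','lever_bar','release_top','tray_front','pod_out_mid','muddler_grip','dish_mid','board','mug','jar','salt','pod_left_mid','throat']:
        try: print(q,[(np.round(r['uv']),round(r['p'],2)) for r in env.find_in(q,n)])
        except Exception as e: print(q,e)
E
```

```text
pics
{'clock': 0.0, 'joint_positions': array([-1.33 ,  0.343,  1.525,  0.   ,  1.275, -0.146]), 'qvel': array([ 0.001,  0.001,  0.002,  0.   , -0.002, -0.001]), 'joint_efforts': array([  0.001, -43.124, -24.422,   0.072,   0.056,  -0.   ]), 'eef_pos': array([ 197.972, -485.803,  226.05 ]), 'tcp_rot': array([[ 0.377, -0.926, -0.   ],
       [-0.926, -0.377,  0.001],
       [-0.001, -0.   , -1.   ]]), 'ft_force': array([ 0.406,  0.392, -0.446]), 'ft_torque': array([ 0.022,  0.07 , -0.042]), 'width': 91.78222813528818}
scene {'fx': 406.85856866366566, 'fy': 406.85856866366566, 'cx': 283.0653088092569, 'cy': 206.8431313824544, 'rvec': array([ 1.844, -1.165,  0.673]), 'tvec': array([-202.639,  341.52 ,  960.354])} C [-506.875 -455.572  784.544]
machine [(array([260., 192.]), 0.96)]
lever_bar [(array([255., 174.]), 0.5)]
release_top []
tray_front [(array([261., 213.]), 0.56)]
pod_out_mid [(array([320., 254.]), 0.7), (array([398., 290.]), 0.64), (array([402., 276.]), 0.54), (array([261., 192.]), 0.4)]
muddler_grip [(array([308., 208.]), 0.54)]
dish_mid [(array([351., 237.]), 0.7), (array([2
[... 441 characters left out ...]
4]), 'tvec': array([  -6.326,  519.82 , 1765.36 ])} C [ 222.946   24.82  1826.589]
machine [(array([204., 168.]), 0.94), (array([236., 199.]), 0.59)]
lever_bar [(array([221., 180.]), 0.56), (array([207., 168.]), 0.42)]
release_top [(array([242., 168.]), 0.45)]
tray_front [(array([237., 203.]), 0.82)]
pod_out_mid [(array([387., 231.]), 0.49), (array([389., 253.]), 0.41), (array([319., 238.]), 0.4)]
muddler_grip [(array([294., 206.]), 0.7)]
dish_mid [(array([343., 213.]), 0.78)]
board [(array([308., 209.]), 0.89), (array([206., 168.]), 0.4)]
mug [(array([162., 234.]), 0.6)]
jar [(array([157., 263.]), 0.98)]
salt [(array([323., 165.]), 0.66)]
pod_left_mid []
throat [(array([205., 168.]), 0.72)]
```

Run:
```python
import cv2
a=cv2.imread('pics/scene0.png');b=cv2.imread('pics/top0.png')
cv2.imwrite('pics/sceneC.png',cv2.resize(a[130:330,130:430],None,fx=2.6,fy=2.6,interpolation=cv2.INTER_CUBIC))
cv2.imwrite('pics/topC.png',cv2.resize(b[110:310,130:430],None,fx=2.6,fy=2.6,interpolation=cv2.INTER_CUBIC))
```

```text
(no output)
```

View pics/sceneC.png

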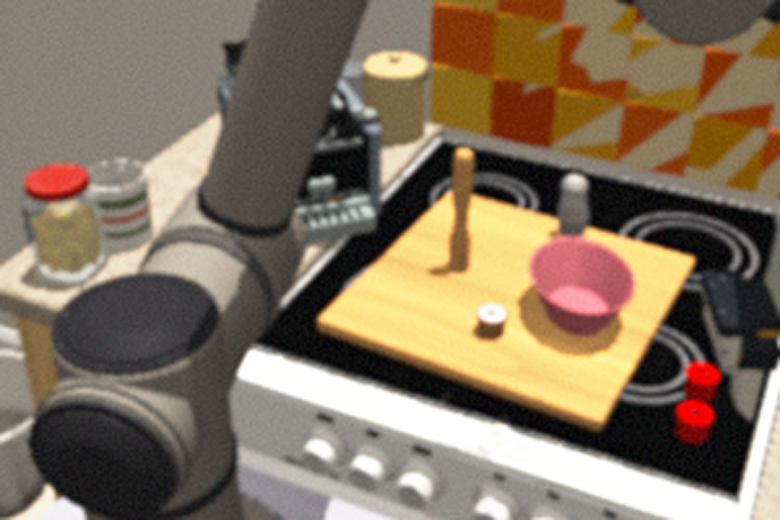

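View pics/topC.png

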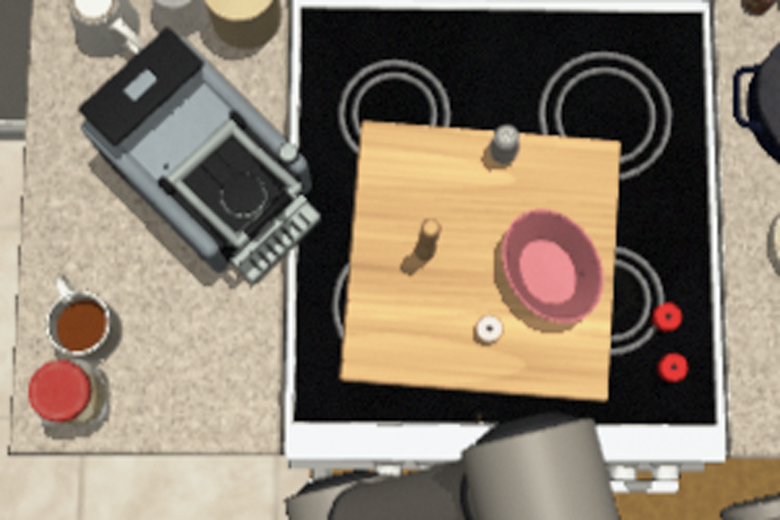

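View pics/scene0.png

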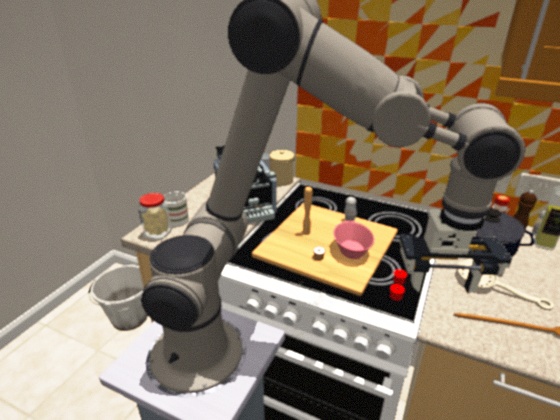

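The brown pod with a white top is at scene (319,254) and top (318,236). The two red look-alikes stand on the hob at scene (400,275) and (397,291), so they aren't the pod meant. Next I'll measure positions.

Run:
```python
from h import *
np.set_printoptions(precision=1,suppress=True)
p,d=snap('top'); p2,d2=snap('scene')
W=cloud('top',d)
# average several depth frames noise check
for q in['machine','muddler_grip','dish_mid','board','mug','jar','salt','pod_out_mid','lever_bar','release_top','tray_front']:
    for n,c in(('top',W),('scene',cloud('scene',d2))):
        for r in env.regions_of(q,n)[:3]:
            if r['p']<.4: continue
            g=r['region']; pts=c[g]; pts=pts[np.isfinite(pts[:,0])]
            if len(pts)==0: print(q,n,'nod');continue
            zt=np.percentile(pts[:,2],95)
            tp=pts[pts[:,2]>zt-12]
            print(q,n,round(r['p'],2),np.array(r['uv']),g.sum(),'med',np.median(pts,0),'z95',zt,'topmean',tp.mean(0),'xr',np.percentile(pts[:,0],[1,99]),'yr',np.percentile(pts[:,1],[1,99]))
# height map of machine
H=W[105:230,150:260]
z=np.nan_to_num(H[:,:,2]);
vis=np.clip(z/300*255,0,255).astype(np.uint8)
vis=cv2.applyColorMap(vis,cv2.COLORMAP_JET)
o=cv2.hconcat([cv2.resize(vis,None,fx=3.5,fy=3.5,interpolation=cv2.INTER_NEAREST),cv2.resize(p[105:230,150:260,::-1],None,fx=3.5,fy=3.5,interpolation=cv2.INTER_CUBIC)])
cv2.imwrite('pics/mach.png',o)
```

```text
machine top 0.8 [205.1 168.8] 4853 med [651.  238.8 143.6] z95 198.207047075766 topmean [704.1 288.1 194.9] xr [524.  783.4] yr [107.  378.4]
machine scene 0.91 [260.3 194.1] 1545 med [603.8 143.8  90.7] z95 190.00416678226557 topmean [610.8 225.2 198.2] xr [530.8 729.7] yr [ 94.3 380.2]
muddler_grip top 0.66 [306.8 210.3] 8315 med [ 536.7 -104.5   17.4] z95 24.935227358869533 topmean [ 538.7 -114.4   18.7] xr [363.8 722.4] yr [-309.2   46.9]
muddler_grip top 0.44 [291.8 203.6] 123 med [545.9 -51.2 140.5] z95 191.4441586274654 topmean [550.4 -52.5 186.7] xr [538.6 577.9] yr [-72.9 -39.5]
muddler_grip top 0.4 [160.8 233. ] 638 med [441.8 398.9  54.3] z95 101.74771231036912 topmean [443.6 400.5  98.9] xr [401.2 498.6] yr [354.7 435.9]
muddler_grip scene 0.61 [308.  212.5] 348 med [542.6 -54.8 102.4] z95 183.6059604499632 topmean [546.3 -53.9 180.6] xr [535.7 798.1] yr [-65.1  30.6]
muddler_grip scene 0.53 [259.3 213.3] 406 med [569.9 136.9  34.2] z95 44.9213029343714 topmean [562.6 135.5  44.5] xr [246.2 653. ] yr [ -4.7 211.4]
dish_mid top 0.88 [342.9 213.7] 1328 med [ 530.  -223.8   
[... 2370 characters left out ...]
788 med [609.2 197.9 152.1] z95 193.6493911712376 topmean [566.7 151.4 190.2] xr [536.4 688.1] yr [117.3 271.6]
lever_bar scene 0.49 [259.3 172.4] 108 med [589.8 138.  183.3] z95 193.21298987810374 topmean [563.5 119.1 198. ] xr [212.1 690.2] yr [-55.2 195. ]
release_top top 0.42 [240.  167.6] 36 med [653.5 127.6 156.8] z95 163.68605125105947 topmean [653.8 127.5 157.8] xr [643.4 664.6] yr [118.9 136.3]
tray_front top 0.75 [236.8 203.9] 410 med [561.6 148.   37.3] z95 47.60896322117087 topmean [565.5 149.6  41.2] xr [513.7 610.7] yr [100.  196.8]
tray_front scene 0.59 [260.8 211.5] 383 med [570.  136.3  34.2] z95 44.24082915082299 topmean [573.8 138.4  38.2] xr [527.9 651.5] yr [ 92.  200.4]
```

View pics/mach.png

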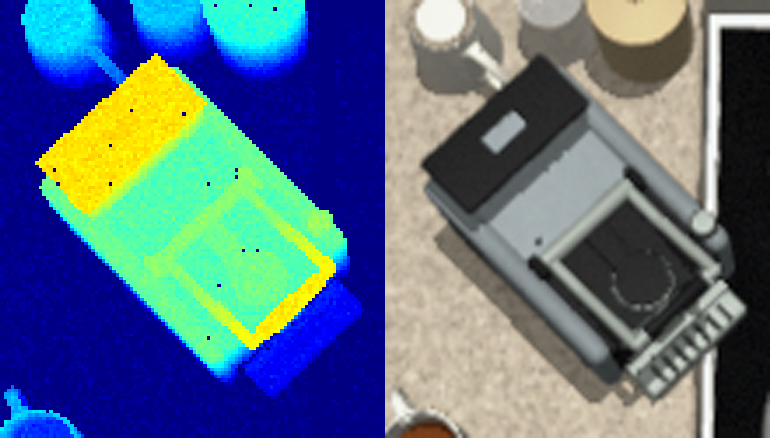

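Run:
```python
from h import *
np.set_printoptions(precision=2,suppress=True)
D=np.stack([env.read_camera('top')[1] for _ in range(8)]); D[D==0]=np.nan
d=np.nan_to_num(np.nanmedian(D,0)); np.save('top_med.npy',d)
W=cloud('top',d)
X,Y,Z=W[...,0],W[...,1],W[...,2]
box=(X>480)&(X<820)&(Y>60)&(Y<420)
def rect(m,nm):
    n,l,st,c=cv2.connectedComponentsWithStats(m.astype(np.uint8)); k=1+np.argmax(st[1:,4]); P=W[l==k]
    r=cv2.minAreaRect(P[:,:2].astype(np.float32)); print(nm,len(P),'z',np.median(P[:,2]),P[:,2].std(),r); return P
P=rect(box&(Z>180)&(X+Y>850),'tank')
P=rect(box&(Z>170)&(X+Y<800),'bar'); 
q=P[:,:2]-P[:,:2].mean(0); u,s,v=np.linalg.svd(q); print('bar mean',P.mean(0),'dir',v, np.degrees(np.arctan2(v[0,1],v[0,0])))
P=rect(box&(Z>22)&(Z<55)&(X+Y<800),'shelf')
P=rect(box&(Z>120)&(Z<215)&(X>0),'body')
print('worktop z', np.median(Z[(X>450)&(X<520)&(Y>200)&(Y<300)]), 'board',np.median(Z[(X>600)&(X<650)&(Y>-100)&(Y<0)]))
```

```text
tank 995 z 195.02863671775188 2.2258205705337137 ((726.9057006835938, 310.47686767578125), (69.4971694946289, 152.19473266601562), 45.216270446777344)
bar 2580 z 1050.7568186275494 100.14815308817975 ((625.7921752929688, 81.20567321777344), (42.33252716064453, 2.7546820640563965), 88.7797622680664)
bar mean [ 625.69   81.05 1034.03] dir [[-0. -1.]
 [ 1. -0.]] -90.16883986577963
shelf 467 z 36.53552375340412 5.054107017893545 ((574.2429809570312, 140.76443481445312), (44.498695373535156, 152.214599609375), 46.50038528442383)
body 4278 z 145.24256717422702 24.018120862917893 ((657.2033081054688, 238.85330200195312), (271.7596435546875, 180.76976013183594), 45.468223571777344)
worktop z 2.044632321876761 board 1027.9521762566064
```

Run:
```python
from h import *
np.set_printoptions(precision=2,suppress=True)
d=np.load('top_med.npy'); W=cloud('top',d)
X,Y,Z=W[...,0],W[...,1],W[...,2]-2
box=(X>480)&(X<820)&(Y>60)&(Y<420)&(Z<260)&(Z>20)
P=np.stack([X[box],Y[box],Z[box]],-1)
def bar(a):
    c,s=np.cos(a),np.sin(a); return P[:,0]*c+P[:,1]*s,-P[:,0]*s+P[:,1]*c
b=(P[:,2]>172)&(P[:,0]+P[:,1]<800)
# yaw from several
bp=P[b]; print('bar n',len(bp),bp.mean(0)); q=bp[:,:2]-np.median(bp[:,:2],0); v=np.linalg.svd(q)[2]; print('bar dir',np.degrees(np.arctan2(v[0,1],v[0,0])))
for nm,m in(('bar',b),('tank',(P[:,2]>180)&(P[:,0]+P[:,1]>900)),('body',P[:,2]>120),('shelf',(P[:,2]>25)&(P[:,2]<50)&(P[:,0]+P[:,1]<800))):
    r=cv2.minAreaRect(P[m,:2].astype(np.float32)); print(nm,m.sum(),r)
for a in np.radians([44.5,45.3,46]):
    u,v=bar(a); 
    print(np.degrees(a))
    for nm,m in(('bar',b),('tank',(P[:,2]>180)&(P[:,0]+P[:,1]>900)),('body',P[:,2]>120),('shelf',(P[:,2]>25)&(P[:,2]<50)&(P[:,0]+P[:,1]<800))):
        print(nm,'u',np.percentile(u[m],[0,1,50,99,100]),'v',np.percentile(v[m],[0,1,50,99,100]))
# bar top height profile
a=np.radians(45.3);u,v=bar(a)
for lo in range(470,620,5):
    m=b*(0==0)&(u>lo)&(u<lo+5)
    if m.sum()>3: print(lo,m.sum(),np.percentile(P[m,2],[10,50,90]))
```

```text
bar n 223 [569.12 153.89 186.14]
bar dir 134.29121741221226
bar 223 ((577.7586669921875, 159.61456298828125), (48.63895034790039, 110.99811553955078), 42.77312088012695)
tank 989 ((726.9057006835938, 310.47686767578125), (69.4971694946289, 152.19473266601562), 45.216270446777344)
body 4275 ((657.2033081054688, 238.85330200195312), (271.7596435546875, 180.76976013183594), 45.468223571777344)
shelf 464 ((563.2531127929688, 158.71981811523438), (71.16029357910156, 178.884765625), 33.60296630859375)
44.5
bar u [500.25 500.44 510.48 546.42 549.94] v [-346.52 -345.32 -287.88 -236.37 -236.04]
tank u [701.21 701.94 734.63 769.68 771.52] v [-364.23 -363.7  -287.32 -213.77 -212.15]
body u [500.25 504.32 650.63 767.87 771.52] v [-381.96 -375.78 -286.75 -201.26 -199.31]
shelf u [486.39 487.1  507.81 539.43 564.84] v [-376.14 -366.19 -288.03 -200.59 -200.4 ]
45.3
bar u [496.2  496.5  506.44 541.93 546.59] v [-353.75 -352.48 -295.02 -243.47 -243.14]
tank u [697.25 697.82 730.56 765.82 766.8 ] v [-374.41 -373.97 -297.57 -224.31 -222.18]
body u [496.2  500.1  646.26 763.55 767.71] v [-389.74 -384.93 -295.33 -210.79 -208.71]
shelf u [482.33 482.96 503.59 536.57 561.98] v [-383.52 -373.55 -294.95 -208.34 -207.98]
46.0
bar u [492.39 492.73 503.2  538.35 543.57] v [-360.02 -358.69 -301.22 -249.68 -249.31]
tank u [693.18 693.9  726.87 762.35 763.61] v [-383.52 -382.68 -306.6  -233.13 -230.82]
body u [492.39 496.63 642.93 759.87 764.91] v [-396.49 -392.59 -303.73 -218.1  -215.68]
shelf u [478.2  479.32 499.97 533.99 559.39] v [-389.91 -379.93 -301.05 -215.14 -214.56]
495 41 [183.77 187.75 191.48]
500 58 [186.54 189.82 192.45]
505 50 [187.24 189.57 191.71]
510 23 [183.8  186.9  188.64]
515 11 [179.3  181.43 183.82]
520 10 [177.68 180.17 183.15]
525 9 [174.85 177.5  180.27]
530 11 [173.15 174.61 177.24]
535 6 [173.04 173.6  175.3 ]
```

```bash
cat >> h.py <<'E'
from scipy.spatial.transform import Rotation as Ro
A=np.radians(45.3); EX=np.array([np.cos(A),np.sin(A)]); EY=np.array([-np.sin(A),np.cos(A)])
def uv2w(u,v): return u*EX+v*EY
def w2uv(x,y): return np.array([x,y])@EX,np.array([x,y])@EY
def go(x,y,z,yaw=None,s=None):
    s=s or env.read_state(); R=np.array(s['tcp_rot']); p=np.array(s['eef_pos'])
    sh=R.T@(np.array([x,y,z])-p)
    if yaw is None: rv=np.zeros(3)
    else:
        c,si=np.cos(np.radians(yaw)),np.sin(np.radians(yaw))
        T=np.array([[c,si,0],[si,-c,0],[0,0,-1.]])
        rv=Ro.from_matrix(R.T@T).as_rotvec()
    print('go',np.round([x,y,z],1),'shift',np.round(sh,1),'turn',np.round(rv,3),'| at',np.round(p,1),'F',np.round(s['ft_force'],1),'w',round(s['width'],1),'t',round(s['clock'],2))
E
python3 - <<'E'
from h import *
print('bar',uv2w(504,-298.5),'throat',uv2w(554,-298.5))
go(198,-486,330,-67.8)
b=uv2w(504,-298.5); go(b[0],b[1],330,45.3)
E
```

```text
bar [566.68457317 148.27961604] throat [601.85430831 183.81958974]
go [ 198 -486  330] shift [  -0.2   -0.  -103.3] turn [-0.    -0.    -0.001] | at [ 198.1 -486.2  226.7] F [ 0.4 -0.1 -0.2] w 91.5 t 3.0
go [566.7 148.3 330. ] shift [-448.6 -580.7 -103.3] turn [ 0.    -0.    -1.975] | at [ 198.1 -486.2  226.7] F [ 0.4 -0.1 -0.2] w 91.5 t 3.0
```

Request:
jog_arm --series "0 0 -40 0 0 0; 0 0 -80 0 0 -0.1; -20 -25 -103 0 0 -0.2; -45 -60 -103 0 0 -0.3; -70 -90 -103 0 0 -0.42; -95 -123 -103 0 0 -0.54; -120 -155 -103 0 0 -0.66; -145 -187 -103 0 0 -0.78; -170 -220 -103 0 0 -0.9; -195 -252 -103 0 0 -1.0; -220 -285 -103 0 0 -1.0; -225 -290 -103 0 0 -1.0" --gripper 0.2

```text
clock: 4.0
eef_pos: [383.7, -163.7, 330.1]
tcp_rot: [[0.984, -0.178, 0.002], [-0.178, -0.984, 0.002], [0.002, -0.002, -1.0]]
ft_force: [-0.4, 1.3, -1.3]
width: 37.1
```

```bash
python3 -c "
from h import *
go(566.7,148.3,330,45.3); print(env.read_state()['joint_positions'])"
```

```text
go [566.7 148.3 330. ] shift [ 124.7 -339.5    0.9] turn [-0.001 -0.002 -0.969] | at [ 383.7 -163.7  330.1] F [-0.4  1.3 -1.3] w 37.1 t 4.0
[-0.58916704  0.07064765  1.58819069  0.00232727  1.48209327 -0.41088558]
```

Request:
jog_arm --series "11 -30 0 0 0 -0.1; 22 -60 0 0 0 -0.2; 33 -90 0 0 0 -0.3; 44 -120 0 0 0 -0.4; 55 -150 0 0 0 -0.5; 66 -180 0 0 0 -0.6; 77 -210 0 0 0 -0.7; 88 -240 0 0 0 -0.8; 99 -270 0 0 0 -0.9; 110 -300 0 0 0 -0.97; 120 -327 0 0 0 -0.97; 124.7 -339.5 1 0 0 -0.97" --gripper 0

```text
clock: 5.0
eef_pos: [567.9, 150.7, 329.3]
tcp_rot: [[0.701, 0.713, 0.002], [0.713, -0.701, 0.002], [0.003, -0.0, -1.0]]
ft_force: [-0.6, -0.3, -0.8]
width: 45.8
```

```bash
python3 -c "
from h import *
go(566.7,148.3,166,45.3)
p,d=snap('top','t1.png'); cv2.imwrite('pics/t1c.png',cv2.resize(p[110:260,150:350,::-1],None,fx=4,fy=4))
p,d=snap('scene','s1.png'); cv2.imwrite('pics/s1c.png',cv2.resize(p[130:270,180:340,::-1],None,fx=4,fy=4))
"
```

```text
go [566.7 148.3 166. ] shift [ -3.    0.9 163.3] turn [-0.    -0.003  0.003] | at [567.9 150.7 329.3] F [-0.6 -0.3 -0.8] w 45.8 t 5.0
```

View pics/s1c.png

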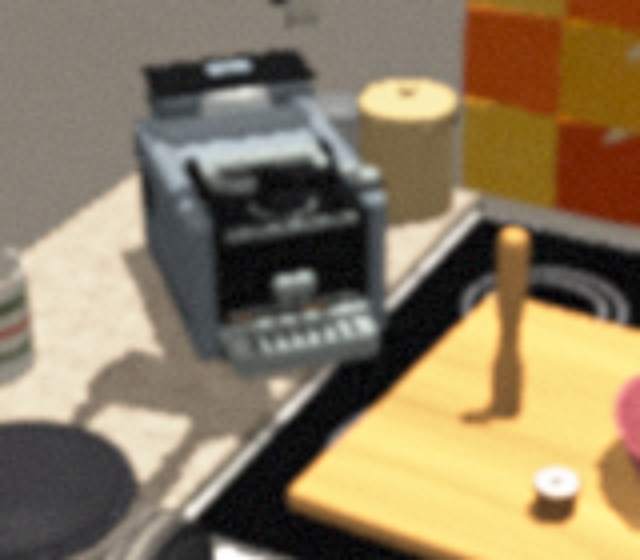

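View pics/t1c.png

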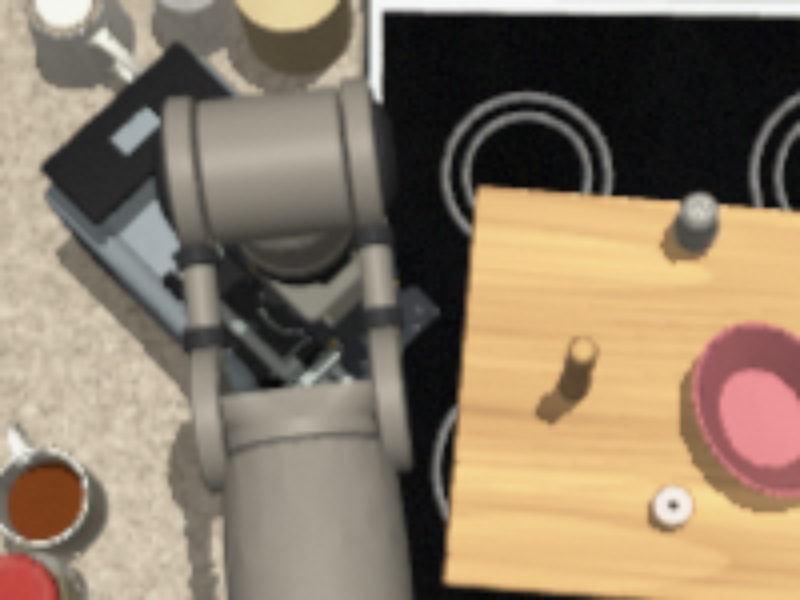

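```bash
python3 -c "
from h import *
b=uv2w(504,-298.5)
for n,o,f in(('scene',(180,130),4),):
  im=cv2.imread('pics/s1c.png')
  for u,v,z,c in((504,-298.5,183,(0,0,255)),(504,-261.5,183,(0,0,255)),(504,-335.5,183,(0,0,255)),(554,-298.5,135,(0,255,0)),(629,-298.5,143,(255,0,0)),(550.5,-375,155,(255,255,0)),(484,-298.5,20,(0,255,255)),(484,-364,34,(0,255,255)),(484,-233,34,(0,255,255))):
    q=(proj(n,[*uv2w(u,v),z])[0]-o)*f; cv2.circle(im,(int(q[0]),int(q[1])),4,c,-1)
  q=(proj(n,[568,150,330])[0]-o)*f;print(q)
  cv2.imwrite('pics/s1d.png',im)
"
```

```text
[293.05150735   9.45772894]
```

View pics/s1d.png

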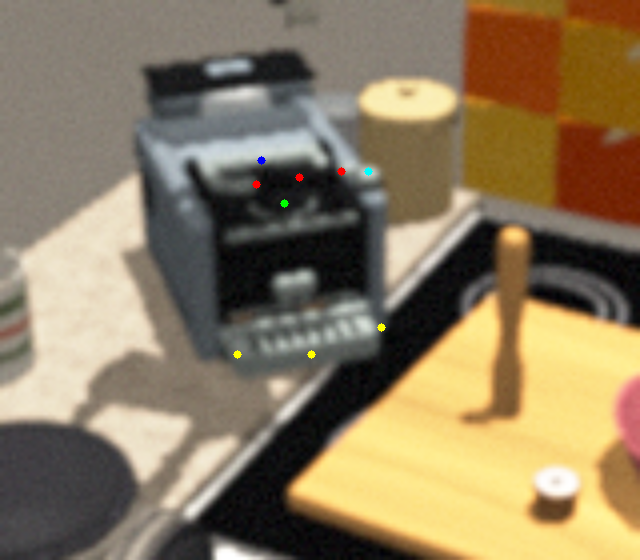

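View pics/s1.png

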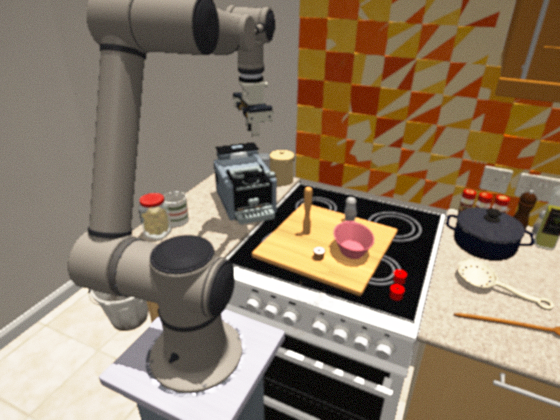

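Request:
jog_arm --series "-1.5 0.5 40 0 0 0; -3 1 80 0 0 0; -3 1 110 0 0 0; -3 1 135 0 0 0; -3 1 150 0 0 0; -3 1 160 0 0 0; -3 1 165 0 0 0; -3 1 165 0 0 0; -3 1 165 0 0 0"

```text
clock: 5.85
eef_pos: [566.6, 146.6, 164.8]
tcp_rot: [[0.702, 0.713, 0.002], [0.713, -0.702, 0.002], [0.003, 0.0, -1.0]]
ft_force: [0.2, 0.1, -0.4]
width: 45.8
```

Request:
jog_arm --series "0 0 0 0 0 0; 0 0 0 0 0 0; 0 0 0 0 0 0; 0 0 0 0 0 0; 0 0 0 0 0 0; 0 0 0 0 0 0; 0 0 0 0 0 0" --gripper 1 --grip_force 6

```text
clock: 6.43
eef_pos: [567.7, 147.7, 165.2]
tcp_rot: [[0.701, 0.713, 0.005], [0.713, -0.702, 0.004], [0.006, 0.001, -1.0]]
ft_force: [4.0, 4.1, -1.5]
width: 16.7
```

Request:
jog_arm --series "4 0 -10.6 0 0 0; 8.8 0 -21 0 0 0; 14.6 0 -31 0 0 0; 21 0 -40 0 0 0; 28.6 0 -49 0 0 0; 36.7 0 -57 0 0 0; 45.5 0 -64.4 0 0 0; 55 0 -71 0 0 0; 65 0 -76.6 0 0 0; 75 0 -81.4 0 0 0"

```text
clock: 7.27
eef_pos: [620.2, 200.5, 248.0]
tcp_rot: [[0.702, 0.712, 0.006], [0.712, -0.702, 0.003], [0.006, 0.002, -1.0]]
ft_force: [-0.9, -2.0, 1.1]
width: 16.9
```

```bash
python3 -c "
from h import *
s=env.read_state(); print(w2uv(*s['eef_pos'][:2]),s['eef_pos'],s['ft_force'],s['width'])
p,d=snap('scene','s2.png'); cv2.imwrite('pics/s2c.png',cv2.resize(p[90:240,180:340,::-1],None,fx=4,fy=4))
"
```

```text
(np.float64(578.7847230782996), np.float64(-299.786475056874)) [620.20217703 200.53165812 248.01959529] [-0.91571632 -2.00880265  1.13832587] 16.867006364147773
```

View pics/s2c.png

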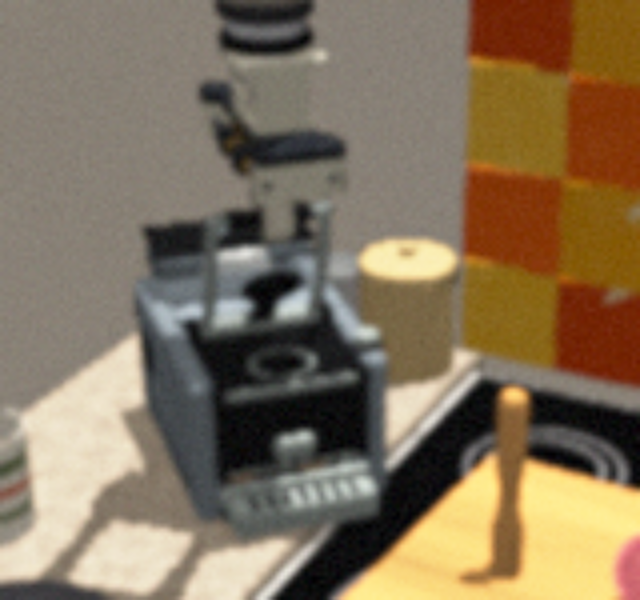

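Request:
jog_arm --series "5.5 0 -2 0 0 0; 11 0 -4 0 0 0; 16 0 -5.5 0 0 0; 22 0 -7 0 0 0; 27.5 0 -8 0 0 0; 33 0 -9 0 0 0; 39 0 -9.5 0 0 0; 44.5 0 -10 0 0 0; 50 0 -10 0 0 0; 55 0 -10 0 0 0; 58 0 -10 0 0 0; 58 0 -10 0 0 0"

```text
clock: 8.32
eef_pos: [660.9, 242.0, 258.7]
tcp_rot: [[0.702, 0.712, 0.003], [0.712, -0.702, 0.0], [0.002, 0.002, -1.0]]
ft_force: [-8.5, -9.0, 4.3]
width: 20.7
```

```bash
python3 -c "
from h import *
s=env.read_state(); print(w2uv(*s['eef_pos'][:2]),s['eef_pos'],s['ft_force'],s['width'])
"
```

```text
(np.float64(636.8720191809464), np.float64(-299.59224521241725)) [660.92241493 241.95669787 258.67399202] [-8.48754117 -9.00852258  4.30877844] 20.72859642093161
```

Request:
jog_arm --series "-2 0 0 0 0 0; -2 0 0 0 0 0; -2 0 0 0 0 0; -2 0 0 0 0 0; -2 0 0 0 0 0; -2 0 0 0 0 0" --gripper 0

```text
clock: 8.82
eef_pos: [659.6, 240.8, 258.6]
tcp_rot: [[0.702, 0.713, 0.003], [0.713, -0.702, 0.0], [0.003, 0.002, -1.0]]
ft_force: [-0.6, -0.4, 0.4]
width: 45.3
```

Request:
jog_arm --series "0 0 -30 0 0 0; 0 0 -60 0 0 0; -40 0 -70 0 0 0; -80 0 -70 0 0 0; -80 0 -70 0 0 0"

```text
clock: 9.23
eef_pos: [597.7, 180.0, 327.2]
tcp_rot: [[0.703, 0.711, -0.005], [0.711, -0.703, -0.002], [-0.005, -0.002, -1.0]]
ft_force: [-1.0, 0.4, -1.6]
width: 45.6
```

```bash
python3 -c "
from h import *
p,d=snap('scene','s3.png'); cv2.imwrite('pics/s3c.png',cv2.resize(p[90:240,180:340,::-1],None,fx=4,fy=4))
go(548,-53,270,-44.7)
print(env.read_state()['joint_positions'])
# muddler measure
for n in('scene','top'):
  p,d=snap(n); W=cloud(n,d)
  m=(abs(W[...,0]-548)<40)&(abs(W[...,1]+53)<40)&(W[...,2]>60)&(W[...,2]<230)
  P=W[m]; print(n,len(P))
  for z in range(60,200,20):
    q=P[(P[:,2]>z)&(P[:,2]<z+20)]
    if len(q)>2: print(z,len(q),q.mean(0).round(1),np.percentile(q[:,1],[2,98]).round(1))
"
```

```text
go [548 -53 270] shift [-203.9  127.8   58.4] turn [ 0.    -0.     1.571] | at [600.4 181.8 328.3] F [0.  0.9 0.5] w 45.9 t 9.28
[ 1.72141420e-01  4.95864374e-01  1.00993274e+00 -3.50619760e-04
  1.63571727e+00 -6.19132940e-01]
scene 263
60 47 [543.6 -53.6  69.5] [-63.8 -39.7]
80 31 [545.1 -54.4  90.7] [-61.  -45.4]
100 30 [544.1 -54.4 110.6] [-62.  -45.6]
120 42 [542.7 -53.8 130.5] [-63.4 -40.7]
140 41 [542.  -54.8 150.3] [-63.3 -43.6]
160 46 [543.7 -55.3 170.8] [-63.4 -43.2]
180 26 [546.1 -52.9 185.4] [-62.1 -43.2]
top 98
60 22 [546.3 -50.3  69.7] [-63.5 -39.3]
80 5 [543.8 -50.9  85.2] [-55.3 -45.7]
100 3 [543.5 -53.6 105.4] [-58.2 -48.4]
120 8 [544.5 -47.4 129.4] [-56.5 -40.1]
140 8 [542.4 -51.9 149.8] [-62.4 -43.4]
160 14 [546.7 -54.1 174. ] [-64.2 -41.9]
180 38 [551.3 -51.2 185.6] [-60.9 -41.4]
```

View pics/s3c.png

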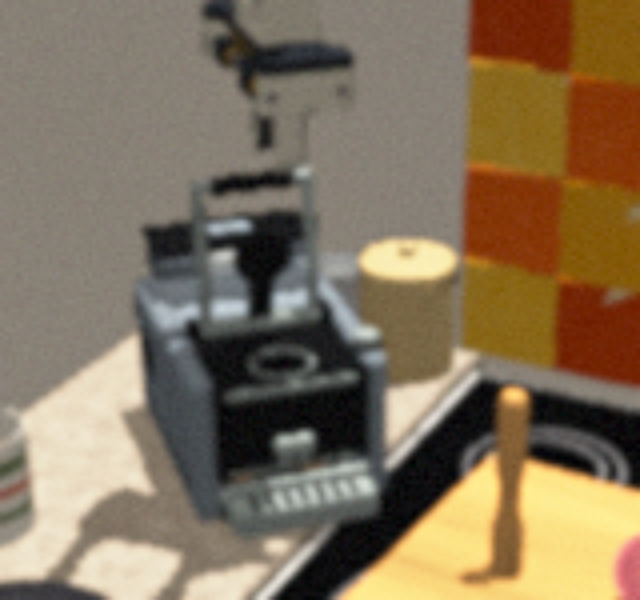

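```bash
python3 -c "
from h import *
r=ray('scene',(250.75,181.25),137); print(r,w2uv(*r[:2]))
p,d=snap('top')
print([ (x['uv'],x['p']) for x in env.find_in('throat','top')],[ (x['uv'],x['p']) for x in env.find_in('throat','scene')])
go(550.5,-51.5,270,-44.7)
"
```

```text
[594.92406399 181.34262625 137.        ] (np.float64(547.3646785178827), np.float64(-295.316268976989))
[([196.6, 171.2], 0.6)] [([246.1, 183.6], 0.97)]
go [550.5 -51.5 270. ] shift [-206.1  127.1   58. ] turn [-1.000e-03 -5.000e-03  1.574e+00] | at [604.2 184.5 328.5] F [-0.  -0.1 -0.7] w 45.8 t 9.53
```

Request:
jog_arm --series "-15 9 0 0 0 0.12; -30 18 5 0 0 0.24; -50 30 10 0 0 0.36; -70 42 15 0 0 0.48; -90 54 20 0 0 0.6; -110 67 25 0 0 0.72; -130 80 30 0 0 0.84; -150 92 35 0 0 0.96; -170 105 40 0 0 1.08; -190 117 45 0 0 1.2; -203 125 50 0 0 1.32; -206 127 58 0 0 1.44" --gripper -1

```text
clock: 10.53
eef_pos: [551.5, -53.6, 270.2]
tcp_rot: [[0.794, -0.608, 0.006], [-0.608, -0.794, -0.0], [0.005, -0.004, -1.0]]
ft_force: [0.5, 0.5, 0.2]
width: 91.8
```

```bash
python3 -c "
from h import *
go(550.5,-51.5,270,-44.7)
p,d=snap('top','t4.png'); W=cloud('top',d)
cv2.imwrite('pics/t4c.png',cv2.resize(p[130:230,180:310,::-1],None,fx=6,fy=6,interpolation=cv2.INTER_CUBIC))
p,d=snap('scene','s4.png'); cv2.imwrite('pics/s4c.png',cv2.resize(p[140:240,200:330,::-1],None,fx=6,fy=6,interpolation=cv2.INTER_CUBIC))
print([ (x['uv'],x['p']) for x in env.find_in('throat','top')],[ (x['uv'],x['p']) for x in env.find_in('throat','scene')])
for q in((554,-298.5,135),(554,-298.5,108)):
  print(proj('top',[*uv2w(*q[:2]),q[2]]),proj('scene',[*uv2w(*q[:2]),q[2]]))
"
```

```text
go [550.5 -51.5 270. ] shift [-2.  -1.1  0.2] turn [-0.004 -0.005  0.126] | at [551.5 -53.6 270.2] F [0.5 0.5 0.2] w 91.8 t 10.53
[([204.3, 169.6], 0.77)] [([247.6, 182.1], 0.67), ([242.5, 155.1], 0.48)]
[[223.65594548 184.52984038]] [[251.11227271 180.80973487]]
[[224.3686187 186.2880859]] [[251.36082228 187.61484136]]
```

View pics/t4c.png

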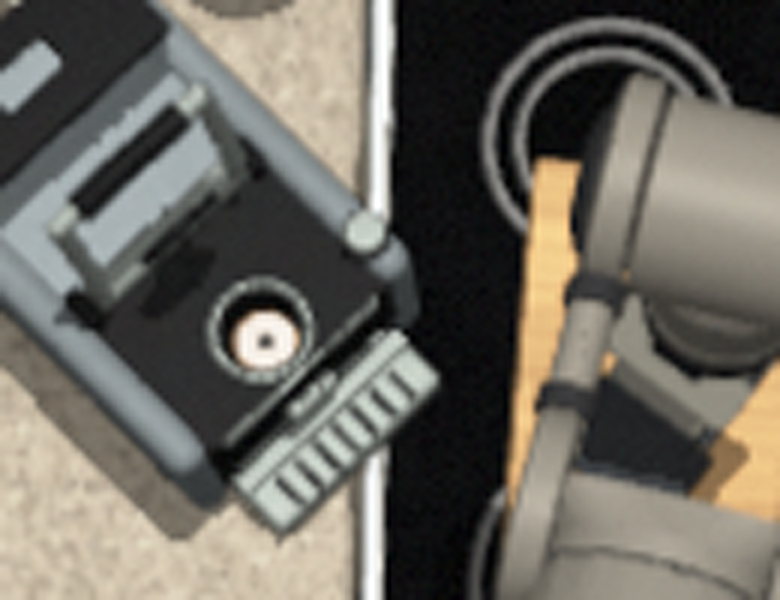

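View pics/s4c.png

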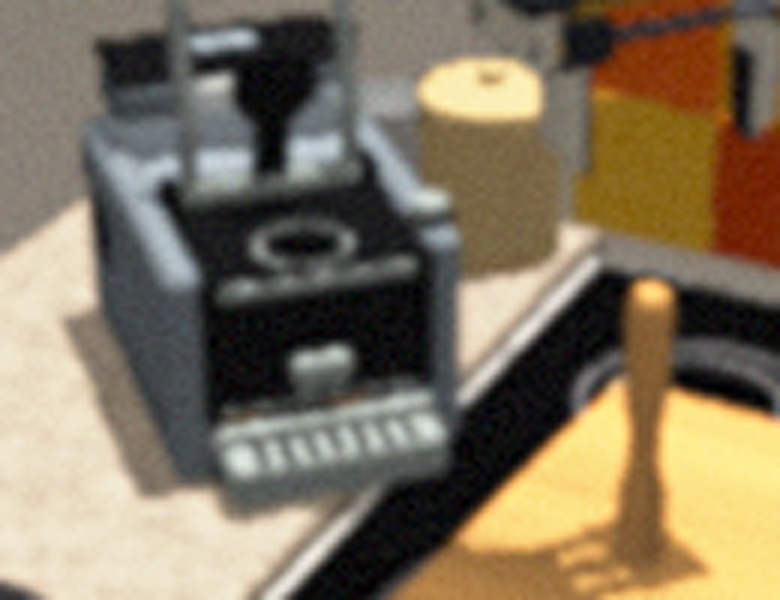

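Request:
jog_arm --series "-2 -1 0 0 0 0.12; -2 -1 20 0 0 0.126; -2 -1 50 0 0 0.126; -2 -1 80 0 0 0.126; -2 -1 110 0 0 0.126; -2 -1 130 0 0 0.126; -2 -1 140 0 0 0.126; -2 -1 141 0 0 0.126; -2 -1 141 0 0 0.126"

```text
clock: 11.48
eef_pos: [551.7, -48.4, 129.6]
tcp_rot: [[0.721, -0.693, 0.005], [-0.693, -0.721, 0.001], [0.003, -0.005, -1.0]]
ft_force: [-0.8, -0.2, -0.5]
width: 91.6
```

Request:
jog_arm --series "0 0 0 0 0 0; 0 0 0 0 0 0; 0 0 0 0 0 0; 0 0 0 0 0 0; 0 0 0 0 0 0; 0 0 0 0 0 0; 0 0 0 0 0 0; 0 0 0 0 0 0; 0 0 0 0 0 0" --gripper 1 --grip_force 50

```text
clock: 12.23
eef_pos: [551.7, -48.4, 129.6]
tcp_rot: [[0.721, -0.693, 0.005], [-0.693, -0.721, 0.001], [0.003, -0.004, -1.0]]
ft_force: [-0.2, 0.5, 0.2]
width: 36.2
```

```bash
python3 -c "
from h import *
go(550.5,-51.5,129,-44.7)
p,d=snap('scene','s5.png'); cv2.imwrite('pics/s5c.png',cv2.resize(p[140:280,240:400,::-1],None,fx=4,fy=4))
"
```

```text
go [550.5 -51.5 129. ] shift [1.3 3.  0.6] turn [-0.005 -0.003  0.014] | at [551.7 -48.4 129.6] F [-0.2  0.5  0.2] w 36.2 t 12.23
```

View pics/s5c.png

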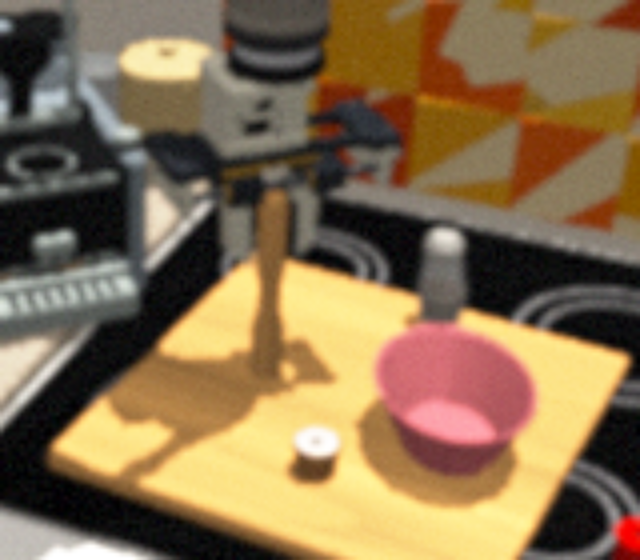

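Request:
jog_arm --series "1 3 0 0 0 0.01; 1 3 0 0 0 0.01; 1 3 0 0 0 0.01; 1 3 0 0 0 0.01; 1 3 0 0 0 0.01; 1 3 0 0 0 0.01; 1 3 0 0 0 0.01; 1 3 0 0 0 0.01"

```text
clock: 12.95
eef_pos: [550.3, -51.2, 129.5]
tcp_rot: [[0.714, -0.7, 0.005], [-0.7, -0.714, 0.001], [0.003, -0.004, -1.0]]
ft_force: [0.2, 0.2, -0.9]
width: 24.1
```

```bash
python3 -c "
from h import *
t=uv2w(554.5,-298.5);print(t)
go(t[0],t[1],300,-44.7)
"
```

```text
[602.20600566 184.17498947]
go [602.2 184.2 300. ] shift [-127.3 -205.2 -169.9] turn [-0.004 -0.003  0.005] | at [550.3 -51.2 129.5] F [ 0.2  0.2 -0.9] w 24.1 t 12.95
```

Request:
jog_arm --series "0 0 -40 0 0 0; 0 0 -80 0 0 0; 0 0 -120 0 0 0; 0 0 -155 0 0 0; -15 -25 -170 0 0 0; -37 -60 -170 0 0 0; -57 -92 -170 0 0 0; -77 -124 -170 0 0 0; -97 -156 -170 0 0 0; -115 -185 -170 -0.004 -0.003 0.005; -127.3 -205 -170 -0.004 -0.003 0.005; -127.3 -205 -170 -0.004 -0.003 0.005"

```text
clock: 13.95
eef_pos: [602.0, 189.0, 299.0]
tcp_rot: [[0.714, -0.7, -0.001], [-0.7, -0.714, 0.002], [-0.002, -0.001, -1.0]]
ft_force: [-0.5, 0.9, -1.4]
width: 24.0
```

```bash
python3 -c "
from h import *
p,d=snap('top','t6.png');cv2.imwrite('pics/t6c.png',cv2.resize(p[110:260,150:310,::-1],None,fx=4,fy=4,interpolation=cv2.INTER_CUBIC))
p,d=snap('scene','s6.png'); cv2.imwrite('pics/s6c.png',cv2.resize(p[90:240,180:340,::-1],None,fx=4,fy=4))
go(602.2,184.2,262,-44.7)
go(602.2,184.2,235,-44.7)
"
```

```text
go [602.2 184.2 262. ] shift [ 0.7  0.1 37.4] turn [0.001 0.001 0.001] | at [601.8 184.8 299.4] F [ 0.  -0.5 -0.8] w 24.2 t 14.05
go [602.2 184.2 235. ] shift [ 0.7  0.1 64.4] turn [0.001 0.001 0.001] | at [601.8 184.8 299.4] F [ 0.  -0.5 -0.8] w 24.2 t 14.05
```

View pics/s6c.png

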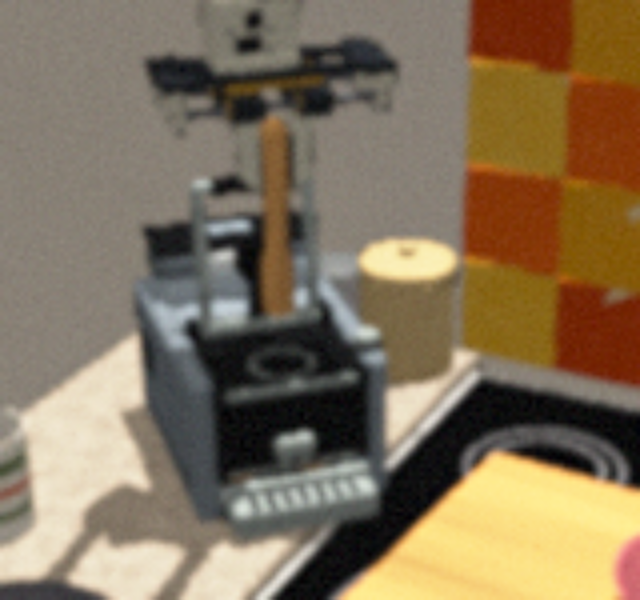

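Request:
jog_arm --series "0.5 0 20 0 0 0; 0.5 0 40 0 0 0; 0.5 0 50 0 0 0; 0.5 0 58 0 0 0; 0.5 0 64 0 0 0; 0.5 0 68 0 0 0; 0.5 0 68 0 0 0"

```text
clock: 14.63
eef_pos: [602.1, 184.1, 231.1]
tcp_rot: [[0.711, -0.703, -0.001], [-0.703, -0.711, -0.0], [-0.001, 0.001, -1.0]]
ft_force: [-0.4, -0.3, -0.9]
width: 24.1
```

```bash
python3 -c "
from h import *
print(proj('scene',[602,184,187.5]))
go(602.2,184.2,177,-44.7)
print(env.read_state()['ft_torque'])
p,d=snap('scene','s7.png'); cv2.imwrite('pics/s7c.png',cv2.resize(p[120:220,200:320,::-1],None,fx=6,fy=6))
"
```

```text
[[250.58973827 167.16922535]]
go [602.2 184.2 177. ] shift [ 0.  -0.2 54.1] turn [0.001 0.001 0.001] | at [602.1 184.1 231.1] F [-0.4 -0.3 -0.9] w 24.1 t 14.63
[-0.03487892 -0.01355135 -0.07288389]
```

View pics/s7c.png

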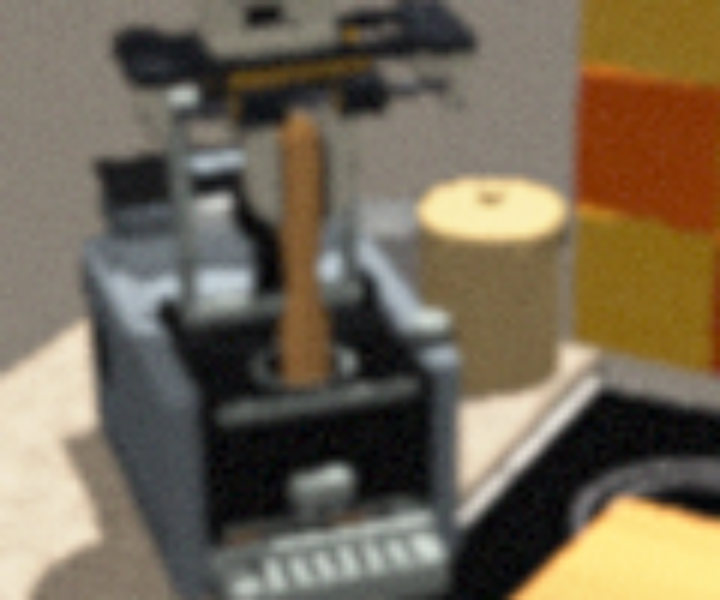

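Request:
jog_arm --series "0 0 5 0 0 0; 0 0 9 0 0 0; 0 0 13 0 0 0; 0 0 17 0 0 0; 0 0 21 0 0 0; 0 0 25 0 0 0; 0 0 29 0 0 0; 0 0 29 0 0 0"

```text
clock: 15.35
eef_pos: [601.7, 184.2, 201.5]
tcp_rot: [[0.712, -0.703, -0.002], [-0.703, -0.712, -0.0], [-0.001, 0.002, -1.0]]
ft_force: [0.9, 0.3, -1.4]
width: 24.2
```

Request:
jog_arm --series "0 0 4 0 0 0; 0 0 8 0 0 0; 0 0 12 0 0 0; 0 0 16 0 0 0; 0 0 20 0 0 0; 0 0 24 0 0 0; 0 0 26 0 0 0; 0 0 26 0 0 0"

```text
clock: 16.02
eef_pos: [601.1, 184.1, 174.3]
tcp_rot: [[0.712, -0.703, -0.004], [-0.703, -0.712, -0.001], [-0.003, 0.004, -1.0]]
ft_force: [-0.3, -0.8, -1.3]
width: 24.1
```

```bash
python3 -c "
from h import *
p,d=snap('scene','s8.png'); cv2.imwrite('pics/s8c.png',cv2.resize(p[110:230,200:320,::-1],None,fx=5,fy=5))
go(602.2,184.2,172,-44.7)
"
```

```text
go [602.2 184.2 172. ] shift [ 0.5 -0.6  2.9] turn [0.003 0.002 0.001] | at [601.4 184.1 174.9] F [-0.1  0.1 -0.3] w 24.3 t 16.07
```

View pics/s8c.png

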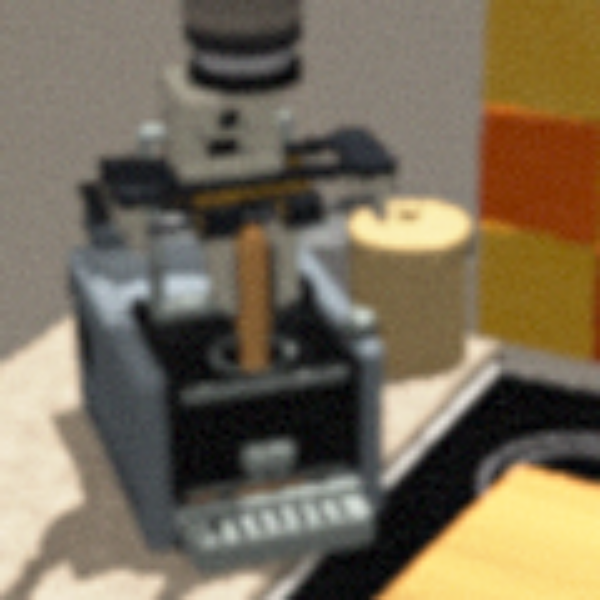

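Request:
jog_arm --series "0.5 -0.5 4 0 0 0; 0.5 -0.5 8 0 0 0; 0.5 -0.5 8 0 0 0; 0.5 -0.5 0 0 0 0; 0.5 -0.5 -30 0 0 0; 0.5 -0.5 -65 0 0 0; 0.5 -0.5 -100 0 0 0; 0.5 -0.5 -125 0 0 0; 0.5 -0.5 -125 0 0 0"

```text
clock: 16.82
eef_pos: [604.5, 184.6, 307.7]
tcp_rot: [[0.712, -0.702, 0.009], [-0.703, -0.712, 0.002], [0.005, -0.008, -1.0]]
ft_force: [0.6, -0.1, -1.2]
width: 23.5
```

```bash
python3 -c "
from h import *
go(550.5,-51.5,299,-44.7)
go(550.5,-51.5,130.5,-44.7)
p,d=snap('scene','s9.png'); cv2.imwrite('pics/s9c.png',cv2.resize(p[80:230,180:340,::-1],None,fx=4,fy=4))
"
```

```text
go [550.5 -51.5 299. ] shift [127.4 206.1   7.9] turn [-0.008 -0.005  0.001] | at [604.5 184.6 307.7] F [ 0.6 -0.1 -1.2] w 23.5 t 16.82
go [550.5 -51.5 130.5] shift [126.5 207.3 176.4] turn [-0.008 -0.005  0.001] | at [604.5 184.6 307.7] F [ 0.6 -0.1 -1.2] w 23.5 t 16.82
```

View pics/s9c.png

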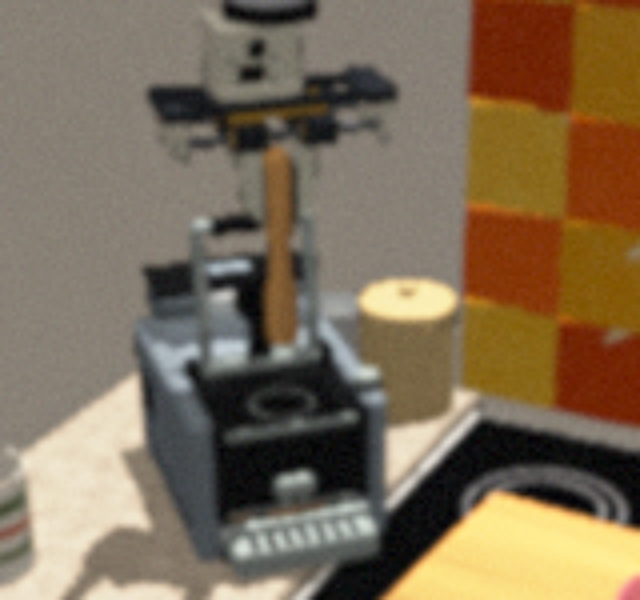

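```bash
python3 -c "
from h import *
go(640,-60,303,-44.7)
go(640,-60,130.5,-44.7)"
```

```text
go [640 -60 303] shift [197.5 148.5   1.3] turn [-0.004 -0.003  0.001] | at [603.7 184.4 304.3] F [ 0.3 -0.3 -1.5] w 24.2 t 16.87
go [640.  -60.  130.5] shift [197.1 149.1 173.8] turn [-0.004 -0.003  0.001] | at [603.7 184.4 304.3] F [ 0.3 -0.3 -1.5] w 24.2 t 16.87
```

Request:
jog_arm --series "24 18 0 0 0 0; 48 36 0 0 0 0; 72 54 0 0 0 0; 96 72 0 0 0 0; 120 90 0 0 0 0; 145 109 0 0 0 0; 170 128 0 0 0 0; 190 143 20 -0.004 -0.003 0; 197 149 55 -0.004 -0.003 0; 197 149 90 -0.004 -0.003 0; 197 149 125 -0.004 -0.003 0; 197 149 150 -0.004 -0.003 0"

```text
clock: 17.87
eef_pos: [637.7, -59.9, 149.7]
tcp_rot: [[0.711, -0.703, -0.006], [-0.703, -0.711, 0.001], [-0.006, 0.003, -1.0]]
ft_force: [0.1, 0.5, -2.3]
width: 24.5
```

```bash
python3 -c "
from h import *
go(640,-60,130.5,-44.7)
p,d=snap('scene','s10.png'); cv2.imwrite('pics/s10c.png',cv2.resize(p[110:260,240:400,::-1],None,fx=4,fy=4))
"
```

```text
go [640.  -60.  130.5] shift [ 1.8 -1.6 19.2] turn [0.003 0.006 0.   ] | at [637.7 -59.9 149.7] F [ 0.1  0.5 -2.3] w 24.5 t 17.87
```

View pics/s10c.png

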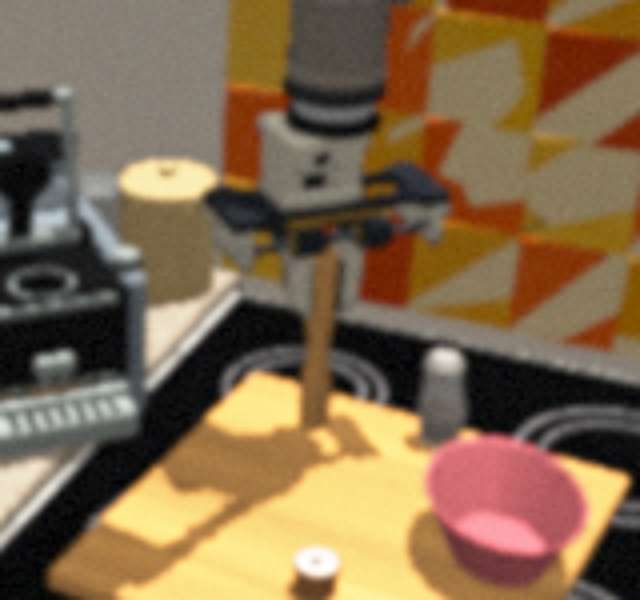

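Request:
jog_arm --series "1 -1 8 0.003 0.006 0; 1 -1 14 0.003 0.006 0; 1 -1 17 0.003 0.006 0; 1 -1 19 0.003 0.006 0; 1 -1 20 0.003 0.006 0; 1 -1 20 0.003 0.006 0"

```text
clock: 18.42
eef_pos: [636.5, -58.9, 129.4]
tcp_rot: [[0.712, -0.703, -0.006], [-0.703, -0.712, 0.001], [-0.005, 0.004, -1.0]]
ft_force: [-7.8, 1.6, 18.9]
width: 24.2
```

Request:
jog_arm --series "0 0 -0.5 0.004 0.005 0; 0 0 -1 0.004 0.005 0; 0 0 -1 0.004 0.005 0; 0 0 -1 0.004 0.005 0"

```text
clock: 18.75
eef_pos: [636.5, -58.8, 130.4]
tcp_rot: [[0.712, -0.703, -0.0], [-0.703, -0.712, 0.0], [-0.0, -0.0, -1.0]]
ft_force: [-1.0, 0.8, -0.9]
width: 24.4
```

Request:
jog_arm --series "0 0 0 0 0 0; 0 0 0 0 0 0; 0 0 0 0 0 0; 0 0 0 0 0 0; 0 0 0 0 0 0; 0 0 0 0 0 0; 0 0 0 0 0 0" --gripper -0.6

```text
clock: 19.33
eef_pos: [636.5, -58.9, 130.4]
tcp_rot: [[0.712, -0.703, -0.0], [-0.703, -0.712, 0.0], [-0.0, -0.0, -1.0]]
ft_force: [-0.6, 0.3, 0.1]
width: 66.4
```

Request:
jog_arm --series "0 0 -20 0 0 0; 0 0 -50 0 0 0; 0 0 -90 0 0 0; 0 0 -130 0 0 0; 0 0 -160 0 0 0; 0 0 -170 0 0 0"

```text
clock: 19.83
eef_pos: [637.9, -59.1, 306.7]
tcp_rot: [[0.712, -0.702, 0.009], [-0.702, -0.712, -0.002], [0.008, -0.005, -1.0]]
ft_force: [0.1, 0.1, 0.9]
width: 73.5
```

```bash
python3 -c "
from h import *
p,d=snap('scene','s11.png'); cv2.imwrite('pics/s11c.png',cv2.resize(p[110:260,240:400,::-1],None,fx=4,fy=4))
p,d=snap('top','t11.png'); W=cloud('top',d)
r=env.find_in('release_top','top'); print(r)
go(653.5,127.5,230,-44.7)
go(653.5,127.5,158,-44.7)
P=W[155:180,230:252].reshape(-1,3); m=(P[:,2]>150)&(P[:,2]<175); print(P[m].mean(0),m.sum()); q=P[m]; print(w2uv(*q.mean(0)[:2]))
cv2.imwrite('pics/t11c.png',cv2.resize(p[140:200,200:280,::-1],None,fx=8,fy=8,interpolation=cv2.INTER_CUBIC))
"
```

```text
[{'uv': [240.0, 168.9], 'p': 0.45}]
go [653.5 127.5 230. ] shift [-118.9 -144.5   70.2] turn [-0.    -0.     0.001] | at [636.5 -58.9 300.2] F [-0.  -0.1 -0.6] w 73.4 t 19.98
go [653.5 127.5 158. ] shift [-118.9 -144.5  142.2] turn [-0.    -0.     0.001] | at [636.5 -58.9 300.2] F [-0.  -0.1 -0.6] w 73.4 t 19.98
[656.67775969 129.98993903 154.85712576] 50
(np.float64(554.3004378890924), np.float64(-375.3319715634217))
```

View pics/s11c.png

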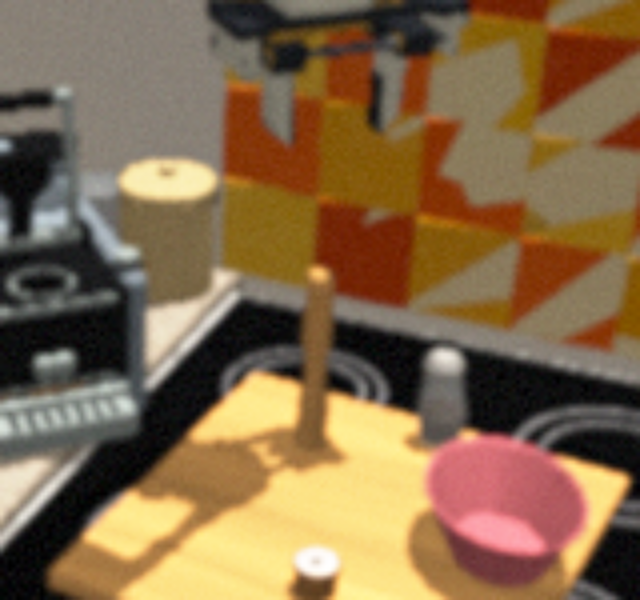

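View pics/t11c.png

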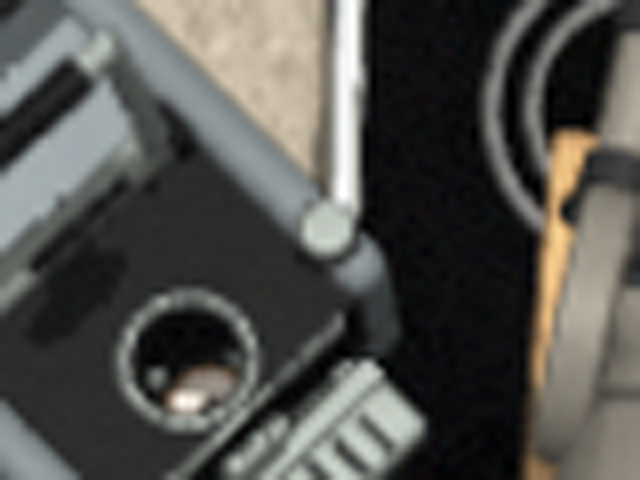

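```bash
python3 -c "
from h import *
r=ray('top',(240.56,168.06),157);print(r)
go(r[0],r[1],200,-44.7);
"
```

```text
[653.00370519 127.34781349 157.        ]
go [653.  127.3 200. ] shift [-119.1 -144.   100.2] turn [-0.    -0.     0.001] | at [636.5 -58.9 300.2] F [-0.  -0.1 -0.6] w 73.4 t 19.98
```

Request:
jog_arm --series "-20 -24 0 0 0 0; -40 -48 0 0 0 0; -60 -72 0 0 0 0; -80 -96 0 0 0 0; -100 -120 0 0 0 0; -119 -144 15 0 0 0; -119 -144 45 0 0 0; -119 -144 75 0 0 0; -119 -144 100 0 0 0; -119 -144 115 0 0 0; -119 -144 125 0 0 0; -119 -144 130 0 0 0" --gripper 1 --grip_force 20

```text
clock: 20.98
eef_pos: [651.5, 127.1, 166.3]
tcp_rot: [[0.712, -0.703, -0.006], [-0.703, -0.712, -0.0], [-0.004, 0.004, -1.0]]
ft_force: [-0.6, -1.3, 0.7]
width: 1.2
```

```bash
python3 -c "
from h import *
go(653,127.3,147,-44.7);
"
```

```text
go [653.  127.3 147. ] shift [ 1.  -1.3 19.3] turn [0.004 0.004 0.001] | at [651.5 127.1 166.3] F [-0.6 -1.3  0.7] w 1.2 t 20.98
```

Request:
jog_arm --series "1 -1 6 0 0 0; 1 -1 10 0 0 0; 1 -1 13 0 0 0; 1 -1 16 0 0 0; 1 -1 19 0 0 0; 1 -1 19.5 0 0 0"

```text
clock: 21.48
eef_pos: [653.2, 126.9, 148.5]
tcp_rot: [[0.712, -0.703, -0.003], [-0.703, -0.712, -0.001], [-0.002, 0.003, -1.0]]
ft_force: [-3.5, -1.8, 9.8]
width: -0.0
```

```bash
python3 -c "
from h import *
p,d=snap('scene','s12.png'); cv2.imwrite('pics/s12c.png',cv2.resize(p[110:260,200:360,::-1],None,fx=4,fy=4))
go(653,127.3,147,-44.7);
"
```

```text
go [653.  127.3 147. ] shift [-0.4 -0.2  1.6] turn [0.003 0.002 0.001] | at [653.2 126.9 148.6] F [-2.9 -1.4  7.9] w 0.3 t 21.53
```

View pics/s12c.png

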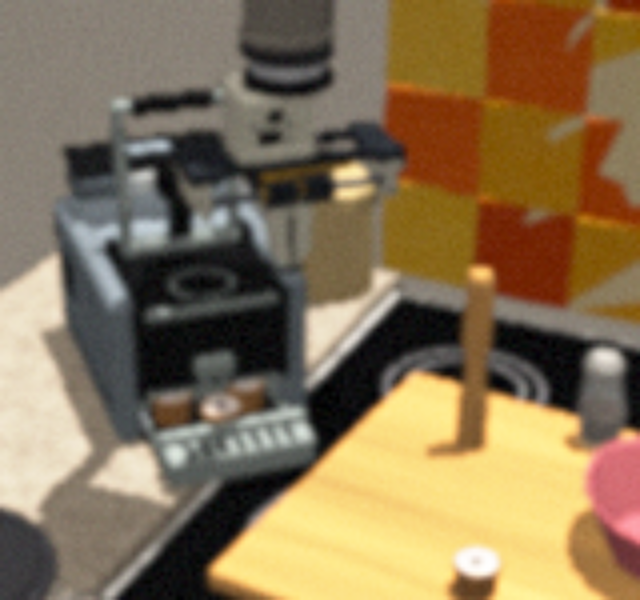

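Request:
jog_arm --series "0 0 -10 0 0 0; 0 0 -30 0 0 0; 0 0 -60 0 0 0; 0 0 -90 0 0 0; 0 0 -120 0 0 0; 20 20 -150 0 0 0; 50 50 -150 0 0 0; 80 80 -150 0 0 0; 80 80 -150 0 0 0"

```text
clock: 22.28
eef_pos: [654.6, 6.7, 299.8]
tcp_rot: [[0.707, -0.707, -0.001], [-0.707, -0.707, -0.004], [0.002, 0.004, -1.0]]
ft_force: [-0.3, -0.5, -0.8]
width: 0.7
```

```bash
python3 -c "
from h import *
p,d=snap('scene','s13.png'); cv2.imwrite('pics/s13c.png',cv2.resize(p[130:280,200:360,::-1],None,fx=4,fy=4))
p,d=snap('top','t13.png'); cv2.imwrite('pics/t13c.png',cv2.resize(p[140:260,190:350,::-1],None,fx=5,fy=5,interpolation=cv2.INTER_CUBIC))
"
```

```text
(no output)
```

View pics/s13c.png

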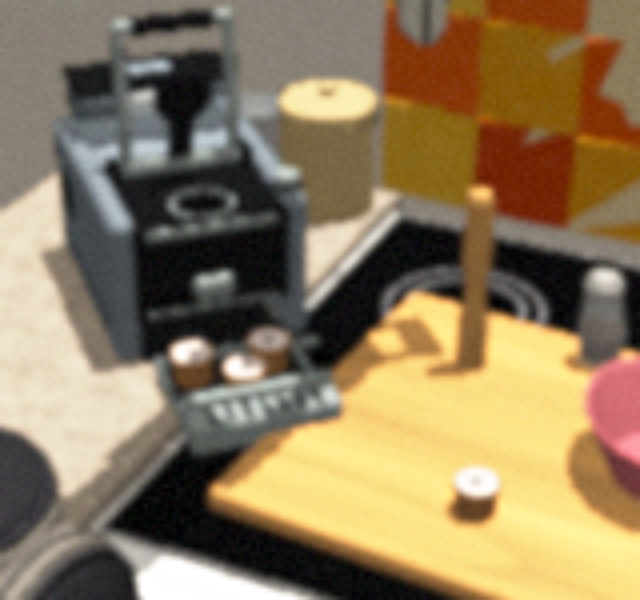

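View pics/t13c.png

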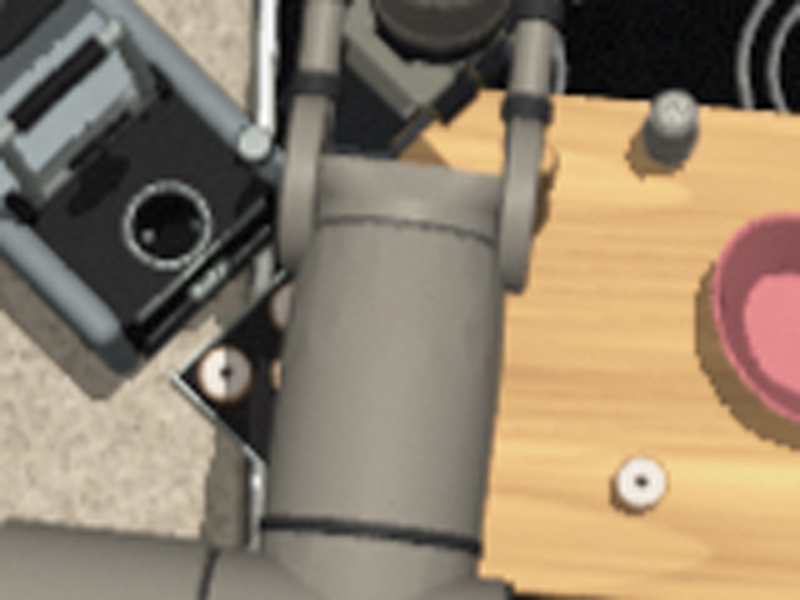

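```bash
python3 -c "
from h import *
go(520,-260,300,-44.7)"
```

```text
go [ 520 -260  300] shift [ 96.4 287.7  -0.4] turn [ 0.002  0.002 -0.002] | at [654.4  12.  299.1] F [-0.2 -1.  -0. ] w 0.2 t 22.38
```

Request:
jog_arm --series "12 36 0 0 0 0; 24 72 0 0 0 0; 36 108 0 0 0 0; 48 144 0 0 0 0; 60 180 0 0 0 0; 72 216 0 0 0 0; 84 252 0 0 0 0; 96 288 0 0 0 0; 96 288 0 0 0 0" --gripper -0.5

```text
clock: 23.13
eef_pos: [517.3, -264.2, 299.6]
tcp_rot: [[0.706, -0.708, -0.004], [-0.708, -0.706, -0.003], [-0.001, 0.004, -1.0]]
ft_force: [-0.2, 0.0, -0.9]
width: 55.7
```

```bash
python3 -c "
from h import *
np.set_printoptions(precision=1,suppress=True)
p,d=snap('scene','s14.png'); cv2.imwrite('pics/s14c.png',cv2.resize(p[170:290,200:360,::-1],None,fx=5,fy=5))
Ws=cloud('scene',d)
D=np.stack([env.read_camera('top')[1] for _ in range(5)])
p,_=snap('top','t14.png'); cv2.imwrite('pics/t14c.png',cv2.resize(p[150:270,190:350,::-1],None,fx=5,fy=5,interpolation=cv2.INTER_CUBIC))
d=np.median(D,0); W=cloud('top',d)
for n in('top','scene'):
  for r in env.regions_of('pod_out_mid',n):
    pts=(W if n=='top' else Ws)[r['region']]; pts=pts[np.isfinite(pts[:,0])]
    z=np.percentile(pts[:,2],80); t=pts[pts[:,2]>z-8]; print(n,round(r['p'],2),np.array(r['uv']),r['region'].sum(),t.mean(0),z,'ray37',ray(n,r['uv'],38+2))
"
```

```text
top 0.6 [388.2 230.6] 36 [ 456.7 -374.3   67.2] 32.13242213933694 ray37 [ 464.3 -381.9   40. ]
top 0.49 [316.6 237.8] 86 [ 444.5 -136.4   45.2] 46.62728234394407 ray37 [ 437.4 -132.6   40. ]
top 0.4 [390.2 251.7] 85 [ 396.6 -384.1   27.2] 28.90130027715072 ray37 [ 390.9 -386.7   40. ]
scene 0.67 [403.3 275.5] 163 [ 461.4 -378.5   25.8] 27.043071618872087 ray37 [ 439. -390.   40.]
scene 0.66 [393.5 287.8] 178 [ 392.6 -384.2   25.8] 27.087127105985164 ray37 [ 376. -376.   40.]
scene 0.53 [322.5 252.7] 117 [ 437.8 -138.2   44.1] 45.20949249539495 ray37 [ 439.8 -148.6   40. ]
```

View pics/t14c.png

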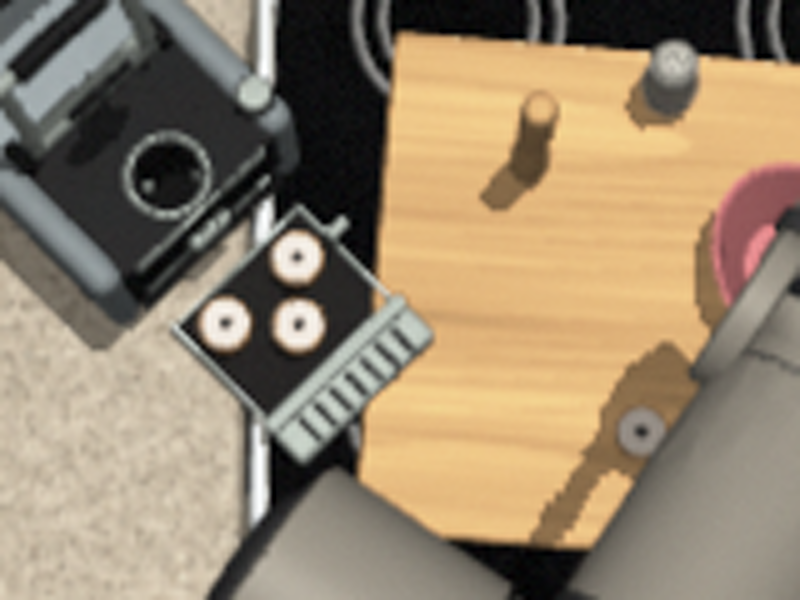

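View pics/s14c.png

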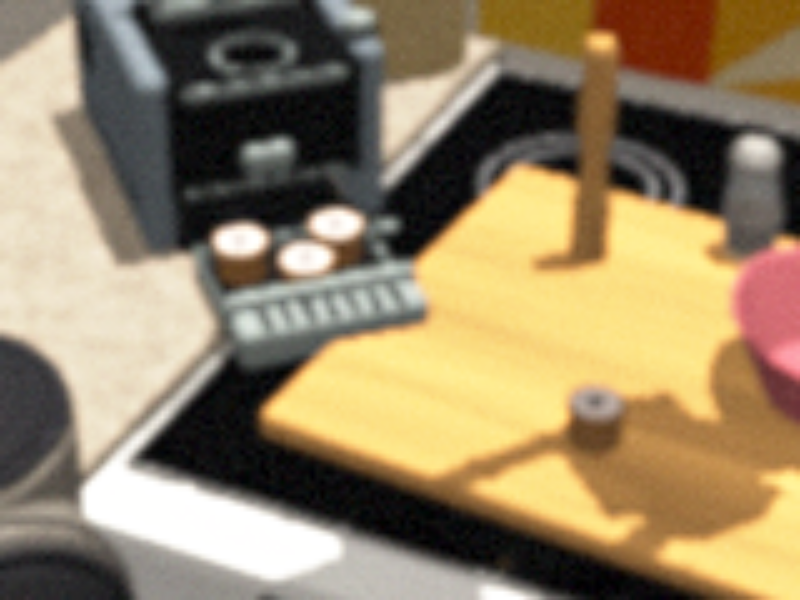

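```bash
python3 -c "
from h import *
np.set_printoptions(precision=1,suppress=True)
for nm,uv in(('L',(234.4,214.4)),('R',(249.,201.)),('J',(249.2,214.6))):
  r=ray('top',uv,39); print(nm,r,w2uv(*r[:2]))
for nm,c in(('L',(241,241)),('R',(336,223)),('J',(306,258))):
  uv=(c[0]/5-.4+200,c[1]/5-.4+170); r=ray('scene',uv,39); print('scene',nm,r,w2uv(*r[:2]))
r=ray('top',(640/5-.4+190,431/5-.4+150),47);print('out',r)
p,d=snap('top')
W=cloud('top',np.load('top_med.npy'))
X,Y,Z=W[...,0],W[...,1],W[...,2]
m=(X>430)&(X<630)&(Y>-310)&(Y<-140)&(Z>66)&(Z<95)
n,l,st,c=cv2.connectedComponentsWithStats(m.astype(np.uint8)); k=1+np.argmax(st[1:,4]); P=W[l==k][:,:2].astype(np.float32); print(cv2.fitEllipse(cv2.convexHull(P)),cv2.minAreaRect(P))
"
```

```text
L [517.4 153.1  39. ] (np.float64(472.75366755744943), np.float64(-260.0429499985796))
R [565.2 103.1  39. ] (np.float64(470.84937378861855), np.float64(-329.27035614810393))
J [517.1 101.7  39. ] (np.float64(435.97061846311834), np.float64(-296.01965712420446))
scene L [515.7 152.6  39. ] (np.float64(471.22141252431476), np.float64(-259.2507922685928))
scene R [565.2 104.6  39. ] (np.float64(471.8821161887668), np.float64(-328.1462420450336))
scene J [516.  102.3  39. ] (np.float64(435.6656854403062), np.float64(-294.85129999247755))
out [ 443.5 -135.5   47. ]
((524.6964111328125, -218.19480895996094), (122.45846557617188, 158.10525512695312), 118.33539581298828) ((524.6928100585938, -218.5691680908203), (155.27886962890625, 123.44242095947266), 43.67206573486328)
```

```bash
python3 -c "
from h import *
go(516.7,102,180,-44.7)
go(516.7,102,18,-44.7)
m,R,t=cam('scene')
for z in(60,70,80,90,100): print(z,proj('scene',[*uv2w(516,-298),z]))
"
```

```text
go [516.7 102.  180. ] shift [-256.2 -254.4  119.4] turn [ 0.002  0.002 -0.001] | at [ 519.9 -259.   299.6] F [0.4 0.4 0.7] w 68.9 t 23.63
go [516.7 102.   18. ] shift [-255.9 -254.7  281.4] turn [ 0.002  0.002 -0.001] | at [ 519.9 -259.   299.6] F [0.4 0.4 0.7] w 68.9 t 23.63
60 [[254.6955819 204.4364441]]
70 [[254.61555086 201.98000418]]
80 [[254.53494777 199.50600571]]
90 [[254.45376646 197.01425975]]
100 [[254.37200069 194.50457465]]
```

Request:
jog_arm --series "-23 -23 0 0 0 0; -46 -46 0 0 0 0; -69 -69 0 0 0 0; -92 -92 0 0 0 0; -115 -115 0 0 0 0; -138 -138 0 0 0 0; -161 -161 0 0 0 0; -185 -184 20 0 0 0; -210 -209 50 0 0 0; -235 -234 80 0 0 0; -256 -254.5 110 0 0 0; -256 -254.5 120 0 0 0" --gripper -0.05

```text
clock: 24.63
eef_pos: [515.0, 106.2, 176.7]
tcp_rot: [[0.713, -0.701, -0.006], [-0.701, -0.713, 0.001], [-0.005, 0.004, -1.0]]
ft_force: [-0.2, 0.4, -0.1]
width: 48.4
```

```bash
python3 -c "
from h import *
go(516.7,102,18,-44.7)
"
```

```text
go [516.7 102.   18. ] shift [  4.9   1.2 158.7] turn [0.004 0.005 0.003] | at [515.  106.2 176.7] F [-0.2  0.4 -0.1] w 48.4 t 24.63
```

Request:
jog_arm --series "4.5 1 30 0 0 0; 4.5 1 65 0 0 0; 4.5 1 95 0 0 0; 4.5 1 120 0 0 0; 4.5 1 138 0 0 0; 4.5 1 150 0 0 0; 4.5 1 157 0 0 0; 4.5 1 158 0 0 0; 4.5 1 158 0 0 0"

```text
clock: 25.38
eef_pos: [516.7, 102.6, 18.8]
tcp_rot: [[0.713, -0.701, -0.006], [-0.701, -0.713, 0.001], [-0.005, 0.004, -1.0]]
ft_force: [-0.9, -0.6, 0.6]
width: 48.7
```

```bash
python3 -c "
from h import *
go(516.7,102,18,-44.7)
p,d=snap('scene','s15.png'); cv2.imwrite('pics/s15c.png',cv2.resize(p[150:250,200:320,::-1],None,fx=6,fy=6))
"
```

```text
go [516.7 102.   18. ] shift [0.5 0.4 0.8] turn [0.004 0.005 0.003] | at [516.7 102.6  18.8] F [-0.9 -0.6  0.6] w 48.7 t 25.38
```

View pics/s15c.png

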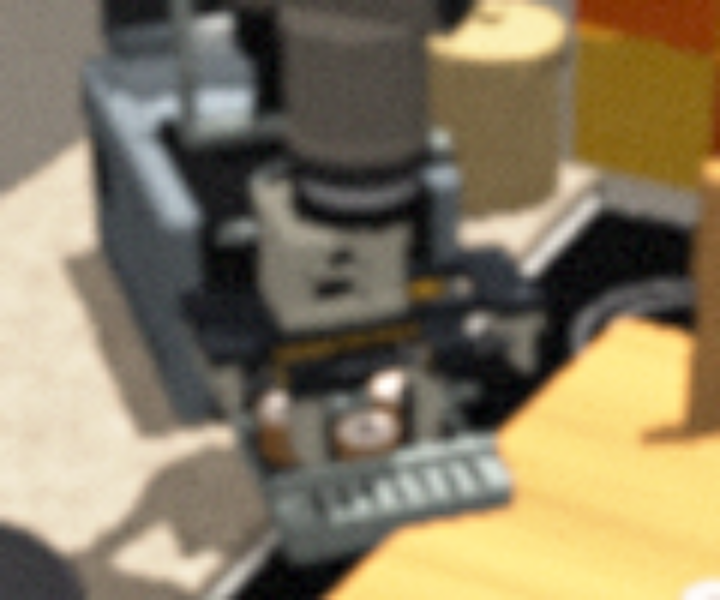

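Request:
jog_arm --series "0 0 0 0 0 0; 0 0 0 0 0 0; 0 0 0 0 0 0; 0 0 0 0 0 0; 0 0 0 0 0 0; 0 0 0 0 0 0" --gripper 1 --grip_force 15

```text
clock: 25.93
eef_pos: [517.8, 102.7, 20.3]
tcp_rot: [[0.713, -0.701, -0.003], [-0.701, -0.713, 0.001], [-0.003, 0.001, -1.0]]
ft_force: [-0.7, 0.3, 5.3]
width: 36.8
```

Request:
jog_arm --series "0 0 -10 0 0 0; 0 0 -25 0 0 0; 0 0 -50 0 0 0; 0 0 -80 0 0 0; 0 0 -110 0 0 0; 0 0 -140 0 0 0; 0 0 -150 0 0 0"

```text
clock: 26.52
eef_pos: [520.0, 102.6, 175.4]
tcp_rot: [[0.713, -0.701, 0.004], [-0.701, -0.713, 0.001], [0.002, -0.004, -1.0]]
ft_force: [0.4, -0.3, 0.6]
width: 36.6
```

```bash
python3 -c "
from h import *
p,d=snap('scene','s16.png'); cv2.imwrite('pics/s16c.png',cv2.resize(p[120:270,200:400,::-1],None,fx=4,fy=4))
p,d=snap('top','t16.png'); cv2.imwrite('pics/t16c.png',cv2.resize(p[150:270,230:390,::-1],None,fx=5,fy=5))
go(526+12,-218-12,170,30)
go(526,-218,68,30)
"
```

```text
go [ 538 -230  170] shift [246.5 224.1   2.4] turn [-0.002 -0.002 -1.301] | at [519.4 102.6 172.8] F [ 0.4 -0.2 -0.9] w 36.6 t 26.62
go [ 526 -218   68] shift [229.4 224.2 104.3] turn [-0.002 -0.002 -1.301] | at [519.4 102.6 172.8] F [ 0.4 -0.2 -0.9] w 36.6 t 26.62
```

View pics/s16c.png

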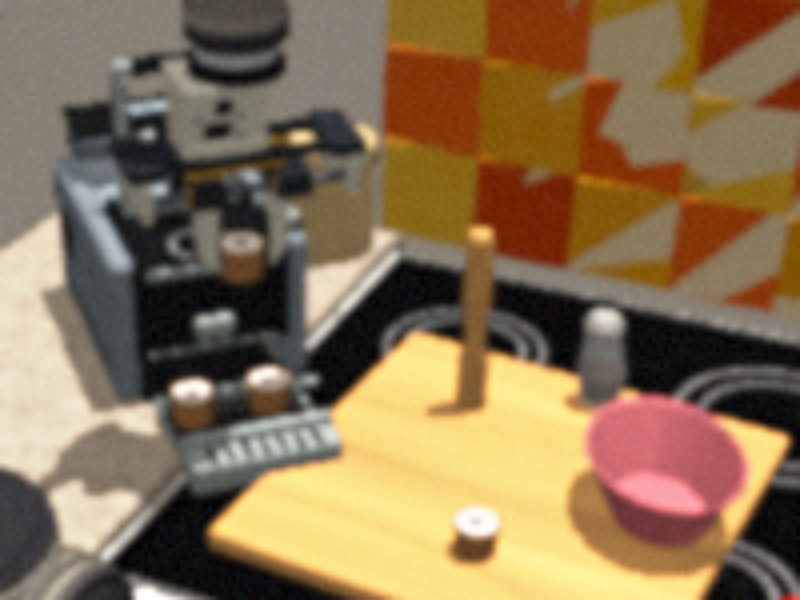

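View pics/t16c.png

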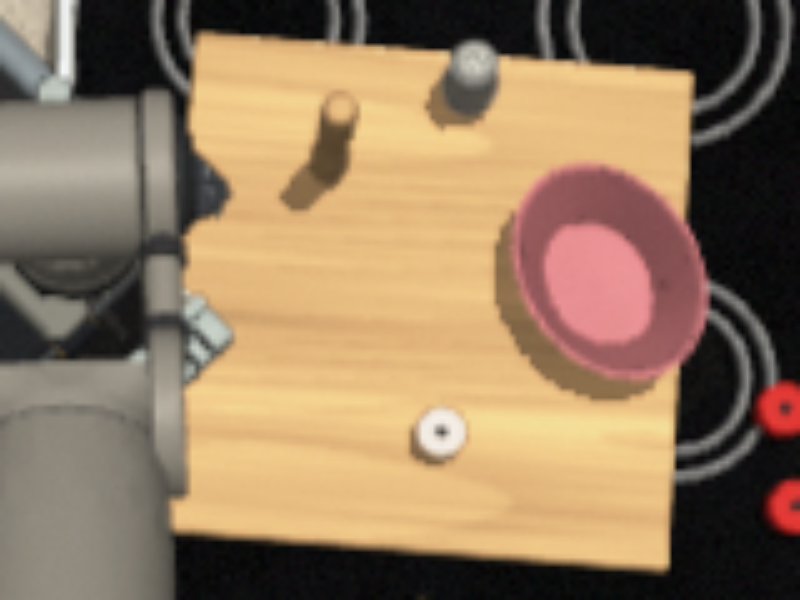

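```bash
python3 -c "
from h import *
print(ray('top',(349.4,209.0),27),ray('top',(351.6,204.),76))
"
```

```text
[ 541.79748533 -250.0324875    27.        ] [ 550.59691914 -250.41107186   76.        ]
```

```bash
python3 -c "
from h import *
p,d=snap('top'); W=cloud('top',d)
X,Y,Z=W[...,0],W[...,1],W[...,2]
m=(X>430)&(X<680)&(Y>-360)&(Y<-140)&(Z>66)&(Z<90)
n,l,st,c=cv2.connectedComponentsWithStats(m.astype(np.uint8)); k=1+np.argmax(st[1:,4]); P=W[l==k][:,:2].astype(np.float32); e=cv2.minAreaRect(P);print(e,cv2.fitEllipse(cv2.convexHull(P)))
r=env.find_in('dish_mid','top'); print(r, 'first', ray('top',(342.9,213.7),45),'now',ray('top',r[0]['uv'],45))
r=env.find_in('pod_out_mid','top'); print([(q['uv'],ray('top',q['uv'],46)[:2]) for q in r])
"
```

```text
((552.9639892578125, -250.81005859375), (157.89755249023438, 123.0770263671875), 36.22520446777344) ((553.6082763671875, -250.9369354248047), (124.0359115600586, 158.57373046875), 119.00289916992188)
[{'uv': [351.0, 203.5], 'p': 0.81}] first [ 521.81720561 -224.32809511   45.        ] now [ 558.15784    -253.21600582   45.        ]
[([323.9, 164.8], array([ 696.19753845, -159.57245375])), ([388.2, 249.7], array([ 397.19933283, -378.61975019]))]
```

```bash
python3 -c "
from h import *
go(551,-228,172,33)
go(551,-228,70,33)
"
```

```text
go [ 551 -228  172] shift [255.8 211.9  -3.8] turn [-0.     0.007 -1.353] | at [517.2 102.4 168.8] F [ 0.   0.  -1.2] w 36.1 t 26.77
go [ 551 -228   70] shift [256.3 211.5  98.2] turn [-0.     0.007 -1.353] | at [517.2 102.4 168.8] F [ 0.   0.  -1.2] w 36.1 t 26.77
```

Request:
jog_arm --series "21 18 -4 0 0 -0.11; 43 35 -4 0 0 -0.22; 64 53 -4 0 0 -0.33; 85 71 -4 0 0 -0.44; 107 88 -4 0 0 -0.55; 128 106 -4 0 0 -0.66; 149 124 -4 0 0 -0.77; 171 141 -4 0 0 -0.88; 192 159 -4 0 0 -0.99; 213 177 -4 0 0 -1.1; 235 195 -4 0 0 -1.22; 256 212 -4 0 0 -1.34"

```text
clock: 27.77
eef_pos: [550.1, -229.3, 169.9]
tcp_rot: [[0.843, 0.538, -0.01], [0.538, -0.843, 0.003], [-0.006, -0.008, -1.0]]
ft_force: [0.5, 0.7, -0.7]
width: 36.5
```

```bash
python3 -c "
from h import *
go(551,-228,70,33)
"
```

```text
go [ 551 -228   70] shift [ 2.1  0.1 99.9] turn [-0.008  0.006 -0.008] | at [ 550.1 -229.3  169.9] F [ 0.5  0.7 -0.7] w 36.5 t 27.77
```

Request:
jog_arm --series "2 0 25 0 0 0; 2 0 50 0 0 0; 2 0 75 0 0 0; 2 0 93 0 0 0; 2 0 105 0 0 0; 2 0 108 0 0 0; 2 0 108 0 0 0"

```text
clock: 28.35
eef_pos: [549.4, -227.2, 59.4]
tcp_rot: [[0.843, 0.538, -0.014], [0.538, -0.843, 0.005], [-0.009, -0.012, -1.0]]
ft_force: [-0.4, 0.2, -0.1]
width: 36.4
```

Request:
jog_arm --series "0 0 0 0 0 0; 0 0 0 0 0 0; 0 0 0 0 0 0; 0 0 0 0 0 0; 0 0 -20 0 0 0; 0 0 -60 0 0 0; 0 0 -110 0 0 0; 0 0 -110 0 0 0" --gripper 0

```text
clock: 29.02
eef_pos: [553.8, -229.4, 177.2]
tcp_rot: [[0.843, 0.538, -0.003], [0.538, -0.843, -0.001], [-0.003, -0.001, -1.0]]
ft_force: [1.2, -0.8, 1.0]
width: 46.2
```

```bash
python3 -c "
from h import *
p,d=snap('scene','s17.png'); cv2.imwrite('pics/s17c.png',cv2.resize(p[120:270,200:400,::-1],None,fx=4,fy=4))
t=uv2w(469.5,-328.8);print(t)
go(*t,180,-44.7)
"
```

```text
[563.95467998 102.4441747 ]
go [564.  102.4 180. ] shift [ 187.3 -274.    -4. ] turn [1.000e-03 4.000e-03 1.349e+00] | at [ 553.7 -229.2  176.2] F [ 0.5 -0.3  0.6] w 45.8 t 29.07
```

View pics/s17c.png

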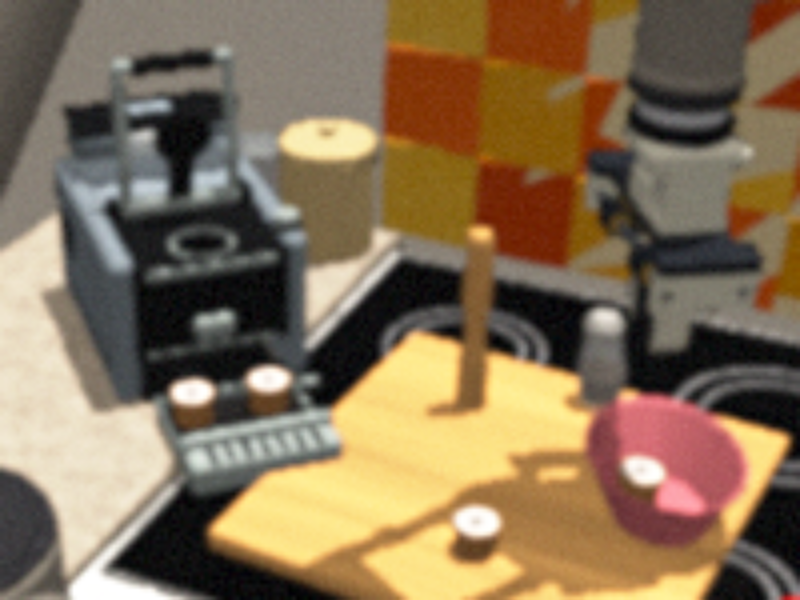

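Request:
jog_arm --series "16 -23 -4 0 0 0.11; 31 -46 -4 0 0 0.22; 47 -69 -4 0 0 0.33; 62 -91 -4 0 0 0.44; 78 -114 -4 0 0 0.55; 94 -137 -4 0 0 0.66; 109 -160 -4 0 0 0.77; 125 -183 -4 0 0 0.88; 140 -206 -4 0 0 0.99; 156 -228 -4 0 0 1.1; 172 -251 -4 0 0 1.22; 187 -274 -4 0 0 1.34"

```text
clock: 30.07
eef_pos: [563.3, 103.7, 179.5]
tcp_rot: [[0.713, -0.701, -0.004], [-0.701, -0.713, -0.0], [-0.003, 0.003, -1.0]]
ft_force: [0.4, -0.5, -0.6]
width: 46.2
```

```bash
python3 -c "
from h import *
t=uv2w(469.5,-328.8)
go(*t,24,-44.7)
"
```

```text
go [564.  102.4  24. ] shift [  1.8  -0.  155.5] turn [0.003 0.003 0.003] | at [563.3 103.7 179.5] F [ 0.4 -0.5 -0.6] w 46.2 t 30.07
```

```bash
python3 -c "
from h import *
np.set_printoptions(precision=0,suppress=True,linewidth=200)
print(env.read_state()['clock'])
# scene view of the pin: s14c (385,235)
from h import *
for z in (15,20,25,30,35):
  r=ray('top',(257.6,194.6),z); print(z,r,w2uv(*r[:2]),proj('scene',r))
"
```

```text
30.0667
15 [593.  74.  15.] (np.float64(469.8319344015562), np.float64(-369.63748524240725)) [[278. 218.]]
20 [592.  74.  20.] (np.float64(469.0167088910962), np.float64(-369.0064754530732)) [[278. 217.]]
25 [591.  74.  25.] (np.float64(468.20148338063643), np.float64(-368.37546566373925)) [[278. 216.]]
30 [590.  74.  30.] (np.float64(467.3862578701764), np.float64(-367.74445587440516)) [[278. 215.]]
35 [589.  73.  35.] (np.float64(466.5710323597164), np.float64(-367.113446085071)) [[278. 214.]]
```

```bash
python3 -c "
from h import *
a=cv2.imread('pics/t14.png')[180:225,225:275]; b=cv2.imread('pics/s14.png')[200:245,235:295]
cv2.imwrite('pics/pin.png',cv2.hconcat([cv2.resize(a,(500,450),interpolation=cv2.INTER_CUBIC),cv2.resize(b,(600,450),interpolation=cv2.INTER_CUBIC)])[:, :800*0+1100])
cv2.imwrite('pics/pinb.png',cv2.resize(cv2.imread('pics/pin.png'),(790,323)))
"
```

```text
(no output)
```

View pics/pinb.png

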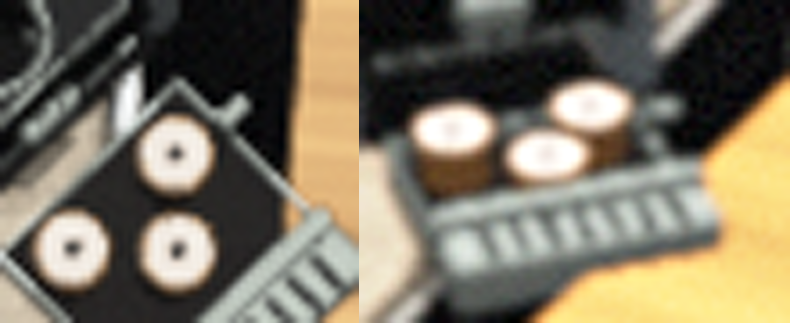

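```bash
python3 -c "
from h import *
for uv in ((249.2,191.6),(298/5-.4+190,207/5-.4+150),(175/5-.4+190,328/5-.4+150)): print(w2uv(*ray('top',uv,22)[:2]))
t=uv2w(485.5,-328.8);print(t)
go(*t,60,-44.7); go(*t,25,-44.7)
"
```

```text
(np.float64(497.34162322369815), np.float64(-355.2814383028164))
(np.float64(498.8893970603214), np.float64(-356.80039324458096))
(np.float64(497.7759940648963), np.float64(-234.83702490120376))
[575.20899522 113.81696628]
go [575.2 113.8  60. ] shift [  1.7 -15.9 119.4] turn [0.003 0.003 0.003] | at [563.3 103.7 179.5] F [ 0.4 -0.5 -0.6] w 46.2 t 30.07
go [575.2 113.8  25. ] shift [  1.8 -16.  154.4] turn [0.003 0.003 0.003] | at [563.3 103.7 179.5] F [ 0.4 -0.5 -0.6] w 46.2 t 30.07
```

Request:
jog_arm --series "1 -8 20 0.1 0 0; 1.7 -16 45 0.21 0 0; 1.7 -16 75 0.21 0 0; 1.7 -16 100 0.21 0 0; 1.7 -16 115 0.21 0 0; 1.7 -16 119 0.21 0 0; 1.7 -16 119 0.21 0 0"

```text
clock: 30.65
eef_pos: [574.3, 113.9, 59.0]
tcp_rot: [[0.713, -0.687, 0.139], [-0.701, -0.697, 0.148], [-0.005, -0.203, -0.979]]
ft_force: [-0.5, 0.4, 1.3]
width: 46.0
```

```bash
python3 -c "
from h import *
s=env.read_state(); t=uv2w(485.5,-328.8); dp=np.array([*t,25])-s['eef_pos']; print(w2uv(*s['eef_pos'][:2]),s['eef_pos'],np.round(s['tcp_rot'],3),'shift',np.array(s['tcp_rot']).T@dp)
p,d=snap('scene','s18.png'); cv2.imwrite('pics/s18c.png',cv2.resize(p[150:250,200:320,::-1],None,fx=6,fy=6))
"
```

```text
(np.float64(484.85520339377973), np.float64(-328.09441895991824)) [574.25392207 113.85494716  58.97857225] [[ 0.713 -0.687  0.139]
 [-0.701 -0.697  0.148]
 [-0.005 -0.203 -0.979]] shift [ 0.8692983   6.27538249 33.39642009]
```

View pics/s18c.png

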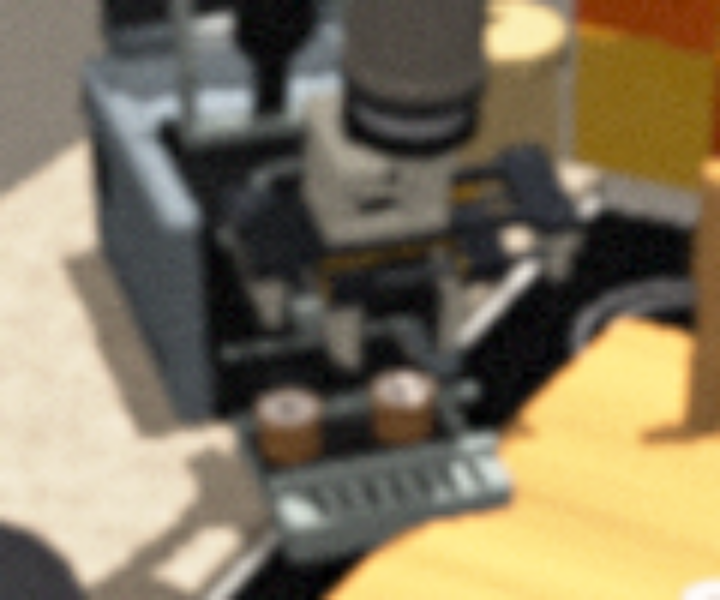

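Request:
jog_arm --series "1 1.5 8 0 0 0; 1 3 16 0 0 0; 1 4.3 23 0 0 0; 1 5.5 29 0 0 0; 1 6.3 33.4 0 0 0; 1 6.3 33.4 0 0 0; 1 6.3 33.4 0 0 0"

```text
clock: 31.28
eef_pos: [576.2, 113.8, 26.0]
tcp_rot: [[0.713, -0.687, 0.141], [-0.701, -0.697, 0.148], [-0.003, -0.205, -0.979]]
ft_force: [-0.2, 0.1, 0.4]
width: 46.0
```

```bash
python3 -c "
from h import *
s=env.read_state(); print(w2uv(*s['eef_pos'][:2]),s['eef_pos'],s['ft_force'])
p,d=snap('scene','s19.png'); cv2.imwrite('pics/s19c.png',cv2.resize(p[150:250,200:320,::-1],None,fx=6,fy=6))
"
```

```text
(np.float64(486.17383141640477), np.float64(-329.5539123086292)) [576.21884515 113.76562737  26.01945275] [-0.19845671  0.13341958  0.3810074 ]
```

View pics/s19c.png

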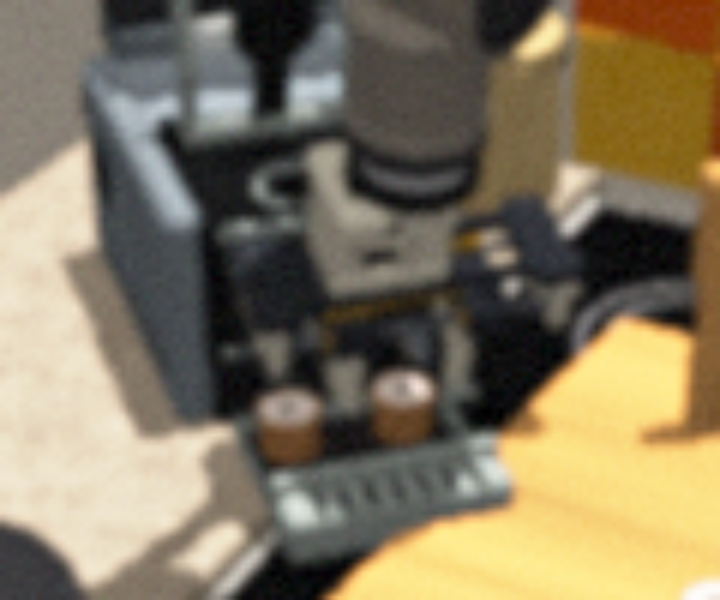

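Request:
jog_arm --series "0 0 0 0 0 0; 0 0 0 0 0 0; 0 0 0 0 0 0; 0 0 0 0 0 0; 0 0 0 0 0 0; 0 0 0 0 0 0" --gripper 1 --grip_force 15

```text
clock: 31.83
eef_pos: [576.7, 113.8, 26.7]
tcp_rot: [[0.713, -0.687, 0.143], [-0.701, -0.697, 0.148], [-0.002, -0.206, -0.979]]
ft_force: [-0.5, -0.2, 1.6]
width: 34.6
```

```bash
python3 -c "
from h import *
s=env.read_state(); R=np.array(s['tcp_rot']); print(w2uv(*s['eef_pos'][:2]),s['eef_pos'],s['ft_force'],'up60',R.T@[0,0,60],'up130',R.T@[0,0,130])
p,d=snap('scene','s20.png'); cv2.imwrite('pics/s20c.png',cv2.resize(p[150:250,200:320,::-1],None,fx=6,fy=6))
"
```

```text
(np.float64(486.5366992552398), np.float64(-329.91555556155845)) [576.73114029 113.76917569  26.69725852] [-0.5098177  -0.20340426  1.60695852] up60 [ -0.14259535 -12.33382549 -58.71845038] up130 [  -0.3089566   -26.72328856 -127.22330916]
```

View pics/s20c.png

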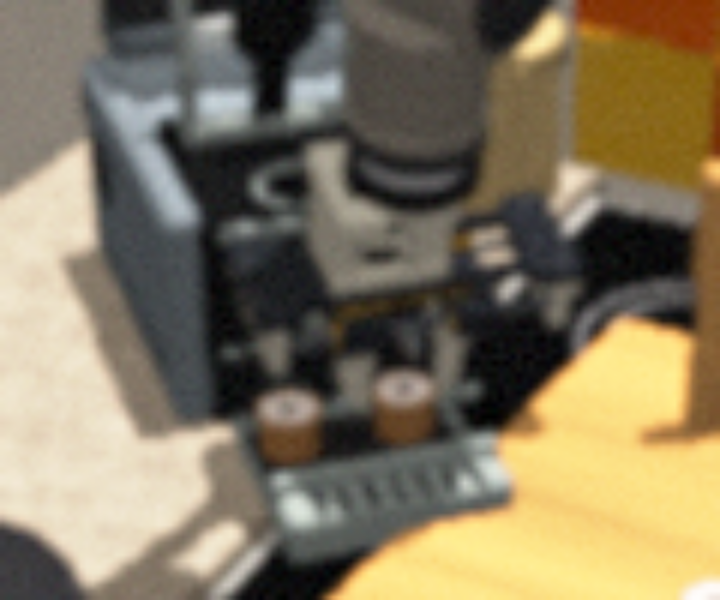

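Request:
jog_arm --series "0 -1 -5 0 0 0; 0 -2.1 -10 0 0 0; 0 -4.2 -20 0 0 0; 0 -6.3 -30 0 0 0; 0 -8.4 -40 0 0 0; 0 -8.4 -40 0 0 0"

```text
clock: 32.38
eef_pos: [578.4, 113.7, 70.6]
tcp_rot: [[0.713, -0.686, 0.147], [-0.701, -0.697, 0.148], [0.001, -0.209, -0.978]]
ft_force: [0.2, -0.4, 0.4]
width: 34.3
```

```bash
python3 -c "
from h import *
s=env.read_state(); R=np.array(s['tcp_rot']); print(w2uv(*s['eef_pos'][:2]),s['eef_pos'],s['ft_force'],s['width'],'up130',R.T@[0,0,130])
p,d=snap('scene','s21.png'); cv2.imwrite('pics/s21c.png',cv2.resize(p[150:250,200:320,::-1],None,fx=6,fy=6))
"
```

```text
(np.float64(487.68894011817576), np.float64(-331.1486337095946)) [578.41809171 113.72084726  70.56244332] [ 0.22822789 -0.38980144  0.38083616] 34.292321076993304 up130 [   0.13455529  -27.14536413 -127.13422474]
```

View pics/s21c.png

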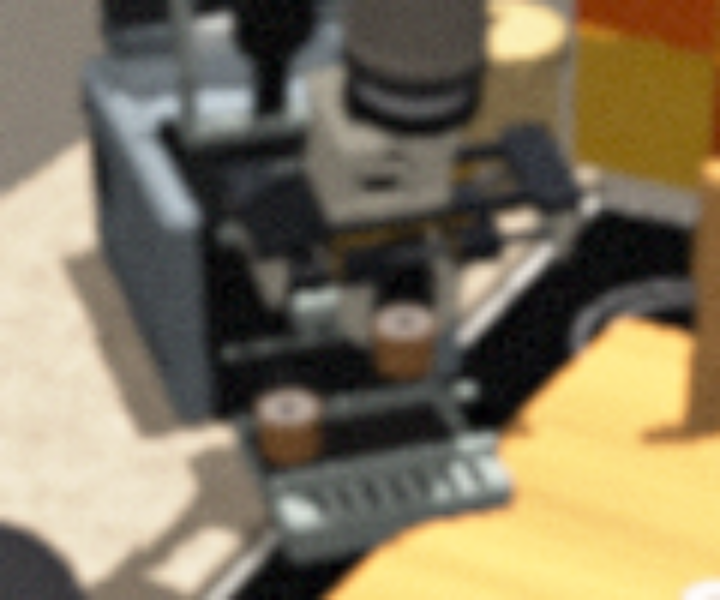

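Request:
jog_arm --series "0 -3 -20 0 0 0; 0 -6 -45 0 0 0; 0 -8 -70 0 0 0; 0 -10 -95 0 0 0; 0 -5 -112 0 0 0; 0 0 -118 0 0 0; 0 0 -118 -0.05 0 0; 0 0 -118 -0.1 0 0; 0 0 -118 -0.15 0 0; 0 0 -118 -0.21 0 0; 0 0 -118 -0.21 0 0"

```text
clock: 33.35
eef_pos: [560.8, 97.0, 183.5]
tcp_rot: [[0.714, -0.701, -0.003], [-0.701, -0.714, -0.002], [-0.001, 0.004, -1.0]]
ft_force: [0.2, 0.2, -0.3]
width: 34.5
```

```bash
python3 -c "
from h import *
p,d=snap('scene','s22.png'); cv2.imwrite('pics/s22c.png',cv2.resize(p[100:270,190:400,::-1],None,fx=3.8,fy=3.8))
go(560,-243,183,33)
snap('top'); r=env.find_in('dish_mid','top'); print(r, ray('top',r[0]['uv'],45))
"
```

```text
go [ 560 -243  183] shift [237.6 243.    0.3] turn [ 0.     0.002 -1.352] | at [560.5  96.9 183.4] F [-0.7 -0.1 -1.1] w 34.1 t 33.4
[{'uv': [354.6, 202.2], 'p': 0.59}, {'uv': [293.9, 179.6], 'p': 0.15}] [ 562.88230492 -265.90599121   45.        ]
```

View pics/s22c.png

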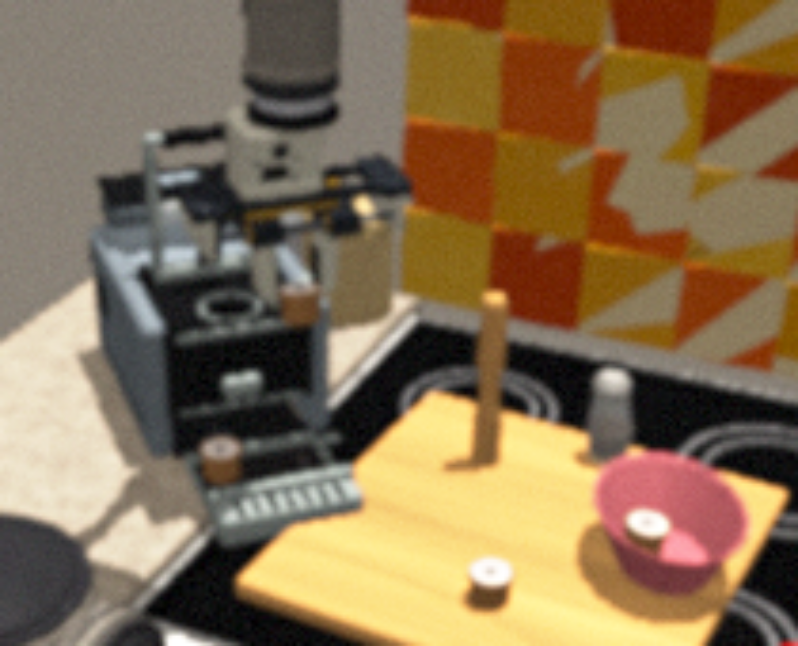

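Request:
jog_arm --series "20 20 0 0 0 -0.11; 40 40 0 0 0 -0.22; 60 61 0 0 0 -0.33; 79 81 0 0 0 -0.44; 99 101 0 0 0 -0.55; 119 121 0 0 0 -0.66; 139 142 0 0 0 -0.77; 158 162 0 0 0 -0.88; 178 182 0 0 0 -0.99; 198 202 0 0 0 -1.1; 218 223 0 0 0 -1.22; 238 243 0 0 0 -1.34"

```text
clock: 34.5
eef_pos: [558.5, -245.6, 183.4]
tcp_rot: [[0.843, 0.538, -0.0], [0.538, -0.843, 0.001], [0.0, -0.001, -1.0]]
ft_force: [0.8, -0.3, -1.3]
width: 34.5
```

```bash
python3 -c "
from h import *
p,d=snap('scene','s23.png'); cv2.imwrite('pics/s23c.png',cv2.resize(p[100:270,250:430,::-1],None,fx=3.8,fy=3.8))
go(560,-243,64,33)
"
```

```text
go [ 560 -243   64] shift [  5.9  -5.9 119.2] turn [ 0.002  0.001 -0.001] | at [ 558.2 -250.9  183.2] F [-1.8 -3.8 -0.3] w 34.3 t 34.55
```

View pics/s23c.png

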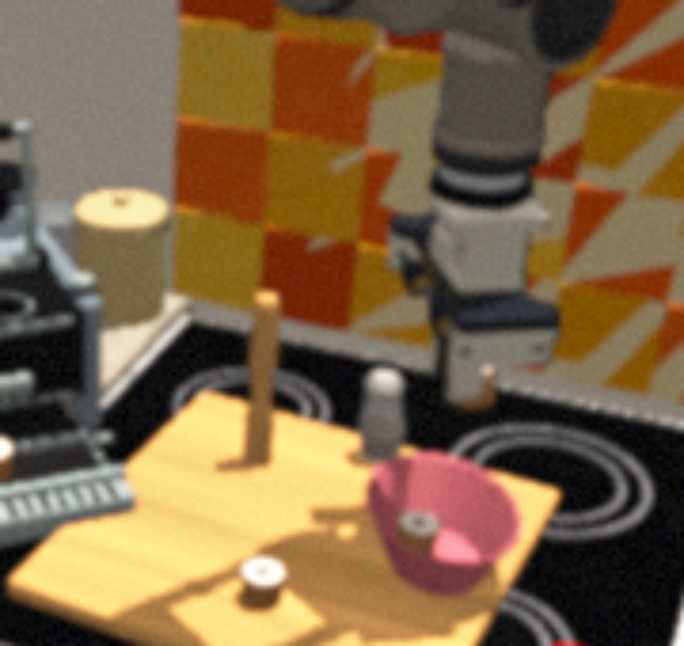

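Request:
jog_arm --series "3 -3 10 0 0 0; 5 -6 40 0 0 0; 5 -6 70 0 0 0; 5 -6 95 0 0 0; 5 -6 112 0 0 0; 5 -6 117 0 0 0; 5 -6 117 0 0 0; 5 -6 117 0 0 0"

```text
clock: 35.22
eef_pos: [558.8, -243.5, 66.5]
tcp_rot: [[0.84, 0.543, 0.0], [0.543, -0.84, -0.002], [-0.001, 0.002, -1.0]]
ft_force: [0.7, -0.5, 0.5]
width: 32.9
```

Request:
jog_arm --series "0 0 0 0 0 0; 0 0 0 0 0 0; 0 0 0 0 0 0; 0 0 0 0 0 0; 0 0 -20 0 0 0; 0 0 -60 0 0 0; 0 0 -110 0 0 0; 0 0 -115 0 0 0" --gripper 0

```text
clock: 35.88
eef_pos: [561.0, -244.4, 188.1]
tcp_rot: [[0.84, 0.543, 0.008], [0.543, -0.84, -0.007], [0.004, 0.01, -1.0]]
ft_force: [1.3, -0.4, 1.0]
width: 45.6
```

```bash
python3 -c "
from h import *
p,d=snap('scene','s24.png'); cv2.imwrite('pics/s24c.png',cv2.resize(p[120:270,200:400,::-1],None,fx=4,fy=4))
t=uv2w(470.5,-259.7);print(t)
go(*t,180,-44.7)
"
```

```text
[515.54183104 151.75954814]
go [515.5 151.8 180. ] shift [ 176.9 -357.8    5.3] turn [ 0.007 -0.012  1.355] | at [ 561.4 -244.7  188.8] F [1.4 0.1 2.2] w 45.8 t 35.93
```

View pics/s24c.png

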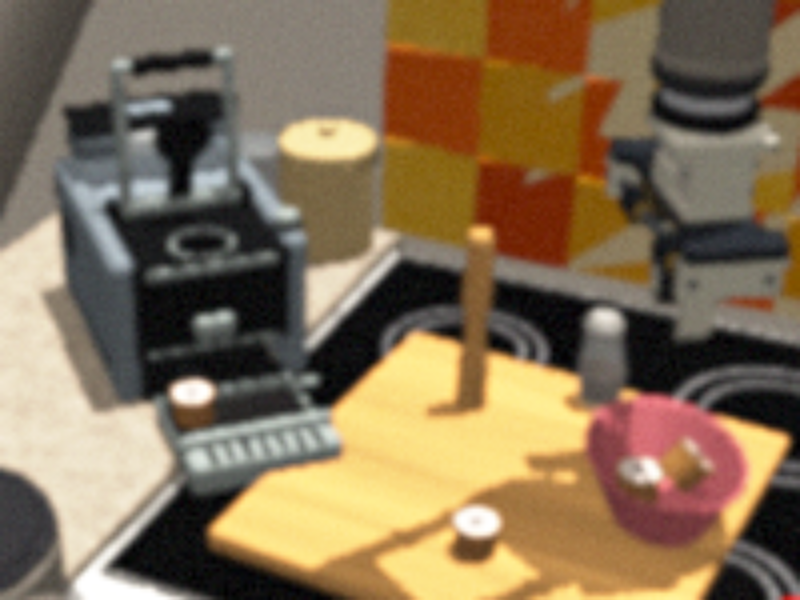

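Request:
jog_arm --series "15 -30 5 0 0 0.11; 30 -60 5 0 0 0.22; 44 -90 5 0 0 0.33; 59 -119 5 0 0 0.44; 74 -149 5 0 0 0.55; 88 -179 5 0 0 0.66; 103 -209 5 0 0 0.77; 118 -239 5 0 0 0.88; 133 -268 5 0 0 0.99; 147 -298 5 0 0 1.1; 162 -328 5 0 0 1.22; 177 -358 5 0 0 1.34"

```text
clock: 36.93
eef_pos: [514.9, 153.2, 180.0]
tcp_rot: [[0.718, -0.696, 0.01], [-0.696, -0.718, -0.008], [0.012, -0.001, -1.0]]
ft_force: [0.1, -0.5, -0.6]
width: 46.1
```

```bash
python3 -c "
from h import *
t=uv2w(470.5,-259.7);go(*t,24,-44.7)
"
```

```text
go [515.5 151.8  24. ] shift [ -0.4   0.8 156. ] turn [-0.001 -0.012  0.01 ] | at [514.9 153.2 180. ] F [ 0.1 -0.5 -0.6] w 46.1 t 36.93
```

Request:
jog_arm --series "-0.4 1 30 0 -0.01 0.01; -0.4 1 65 0 -0.012 0.01; -0.4 1 95 0 -0.012 0.01; -0.4 1 120 0 -0.012 0.01; -0.4 1 138 0 -0.012 0.01; -0.4 1 150 0 -0.012 0.01; -0.4 1 155.5 0 -0.012 0.01; -0.4 1 155.5 0 -0.012 0.01"

```text
clock: 37.6
eef_pos: [514.5, 151.6, 23.5]
tcp_rot: [[0.711, -0.704, -0.001], [-0.704, -0.711, 0.001], [-0.001, 0.0, -1.0]]
ft_force: [0.0, 0.3, 0.5]
width: 46.2
```

```bash
python3 -c "
from h import *
t=uv2w(470.5,-259.7);go(*t,24,-44.7)
p,d=snap('scene','s25.png'); cv2.imwrite('pics/s25c.png',cv2.resize(p[150:250,200:320,::-1],None,fx=6,fy=6))
"
```

```text
go [515.5 151.8  24. ] shift [ 0.6 -0.8 -0.5] turn [ 0.     0.001 -0.   ] | at [514.5 151.6  23.5] F [0.  0.3 0.5] w 46.2 t 37.6
```

View pics/s25c.png

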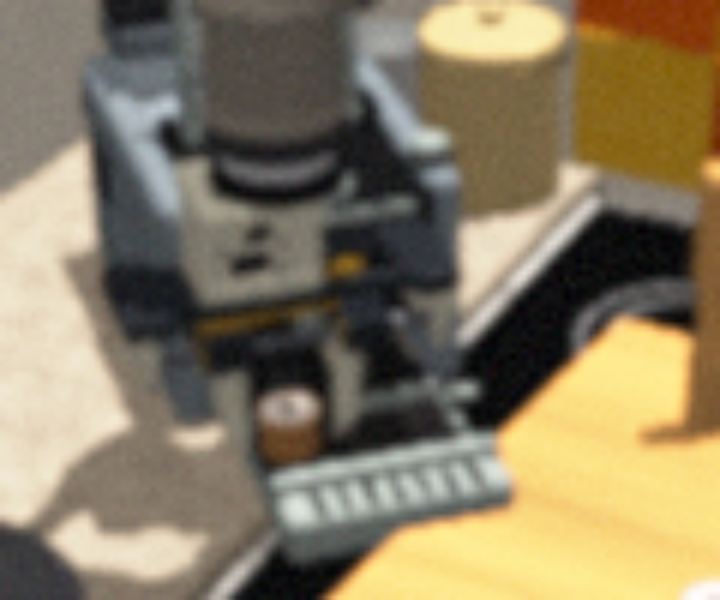

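Request:
jog_arm --series "0 0 0 0 0 0; 0 0 0 0 0 0; 0 0 0 0 0 0; 0 0 0 0 0 0; 0 0 0 0 0 0; 0 0 0 0 0 0" --gripper 1 --grip_force 15

```text
clock: 38.15
eef_pos: [515.5, 151.7, 24.7]
tcp_rot: [[0.711, -0.704, 0.001], [-0.704, -0.711, 0.001], [0.0, -0.002, -1.0]]
ft_force: [-0.7, -0.2, 3.9]
width: 36.7
```

Request:
jog_arm --series "0 0 -10 0 0 0; 0 0 -25 0 0 0; 0 0 -50 0 0 0; 0 0 -80 0 0 0; 0 0 -110 0 0 0; 0 0 -140 0 0 0; 0 0 -155 0 0 0"

```text
clock: 38.73
eef_pos: [516.4, 151.8, 184.2]
tcp_rot: [[0.711, -0.704, 0.007], [-0.704, -0.711, 0.002], [0.004, -0.006, -1.0]]
ft_force: [0.5, -0.1, -0.3]
width: 36.6
```

```bash
python3 -c "
from h import *
p,d=snap('scene','s26.png'); cv2.imwrite('pics/s26c.png',cv2.resize(p[120:270,200:400,::-1],None,fx=4,fy=4))
p,d=snap('top','t26.png'); cv2.imwrite('pics/t26c.png',cv2.resize(p[150:270,230:390,::-1],None,fx=5,fy=5))
r=env.find_in('dish_mid','top'); print(r, ray('top',r[0]['uv'],45))
go(540,-262,180,33)
"
```

```text
[{'uv': [353.5, 204.3], 'p': 0.8}, {'uv': [322.2, 239.2], 'p': 0.6}] [ 555.38821638 -261.91622487   45.        ]
go [ 540 -262  180] shift [308.3 276.8   0.6] turn [-0.002 -0.004 -1.356] | at [515.7 151.6 181.1] F [-0.2  0.  -1.3] w 36.8 t 38.88
```

View pics/s26c.png

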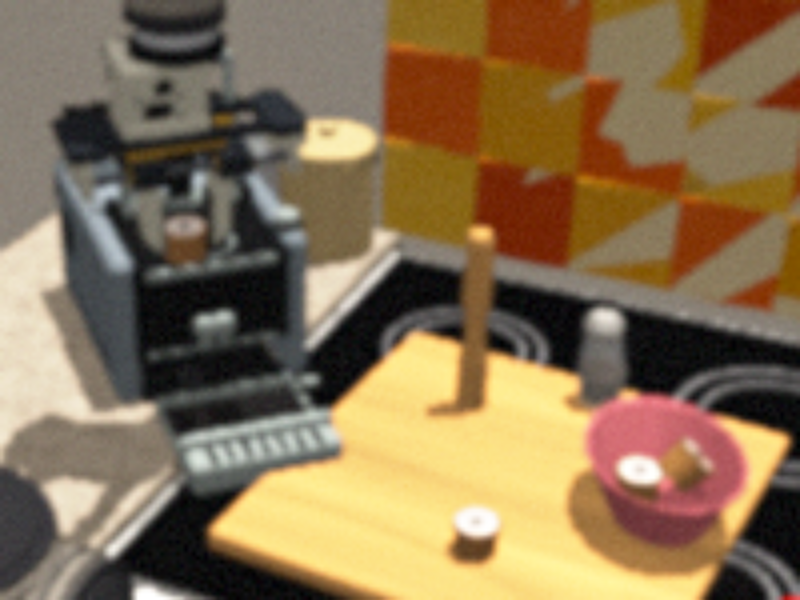

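View pics/t26c.png

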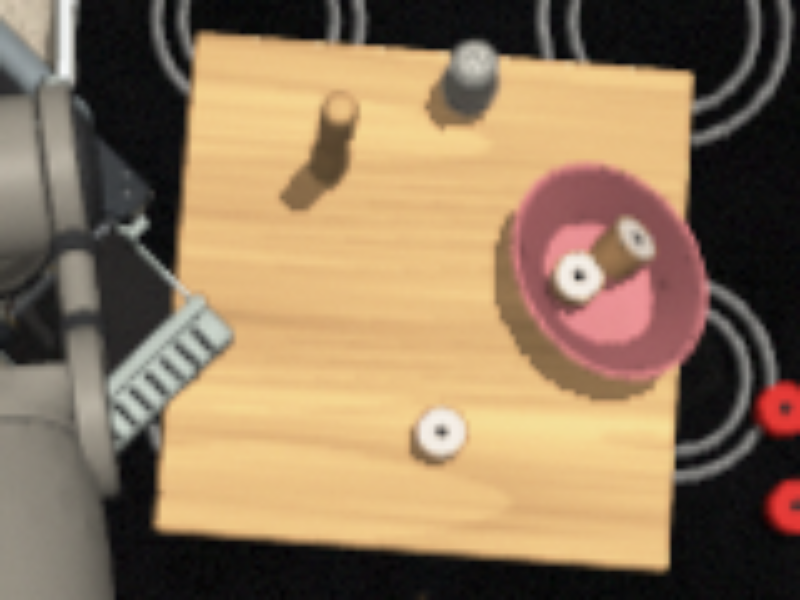

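```bash
python3 -c "
from h import *
print(ray('top',(624/5-.4+230,318/5-.4+150),30)); go(533,-266,180,33)"
```

```text
[ 526.43272919 -266.91599573   30.        ]
go [ 533 -266  180] shift [306.2 284.6   0.6] turn [-0.002 -0.004 -1.356] | at [515.7 151.6 181.1] F [-0.2  0.  -1.3] w 36.8 t 38.88
```

Request:
jog_arm --series "25 24 0 0 0 -0.11; 51 47 0 0 0 -0.22; 76 71 0 0 0 -0.33; 102 95 0 0 0 -0.44; 127 118 0 0 0 -0.55; 153 142 0 0 0 -0.66; 178 166 0 0 0 -0.77; 204 190 0 0 0 -0.88; 229 213 0 0 0 -0.99; 255 237 0 0 0 -1.1; 280 261 0 0 0 -1.22; 306 285 0 0 0 -1.34"

```text
clock: 39.88
eef_pos: [531.4, -267.3, 178.5]
tcp_rot: [[0.844, 0.536, 0.001], [0.536, -0.844, 0.004], [0.003, -0.002, -1.0]]
ft_force: [0.9, 0.3, -0.9]
width: 35.9
```

```bash
python3 -c "
from h import *
go(533,-266,64,33)"
```

```text
go [ 533 -266   64] shift [1.700e+00 1.000e-01 1.145e+02] turn [-0.002 -0.003 -0.011] | at [ 531.4 -267.3  178.5] F [ 0.9  0.3 -0.9] w 35.9 t 39.88
```

Request:
jog_arm --series "3 0 25 0 0 0; 3 0 50 0 0 0; 3 0 75 0 0 0; 3 0 95 0 0 0; 3 0 105 0 0 0; 3 0 107 0 0 0; 3 0 107 0 0 0"

```text
clock: 40.47
eef_pos: [533.6, -264.9, 70.5]
tcp_rot: [[0.844, 0.536, -0.001], [0.536, -0.844, 0.005], [0.002, -0.005, -1.0]]
ft_force: [-0.5, -0.2, 1.0]
width: 36.4
```

Request:
jog_arm --series "0 0 0 0 0 0; 0 0 0 0 0 0; 0 0 0 0 0 0; 0 0 0 0 0 0; 0 0 -20 0 0 0; 0 0 -60 0 0 0; 0 0 -105 0 0 0; 0 0 -110 0 0 0" --gripper 0

```text
clock: 41.13
eef_pos: [536.4, -267.2, 188.3]
tcp_rot: [[0.844, 0.536, 0.009], [0.536, -0.844, -0.002], [0.007, 0.007, -1.0]]
ft_force: [1.9, -0.3, 1.5]
width: 46.3
```

```bash
python3 -c "
from h import *
p,d=snap('scene','s27.png'); cv2.imwrite('pics/s27c.png',cv2.resize(p[120:270,200:400,::-1],None,fx=4,fy=4))
W=cloud('scene',d)
for r in env.regions_of('pod_out_mid','scene'): print(r['uv'],r['p'],ray('scene',r['uv'],40))
go(443.5,-136.5,180,-44.7);go(443.5,-136.5,180,33)
"
```

```text
[257.9, 227.7] 0.68 [475.28749812  91.54403802  40.        ]
[401.3, 276.3] 0.61 [ 433.09084788 -385.59250462   40.        ]
[398.5, 288.0] 0.48 [ 381.09586246 -388.32830913   40.        ]
[321.2, 253.5] 0.43 [ 434.35579531 -146.48757753   40.        ]
go [ 443.5 -136.5  180. ] shift [  -7.8 -158.7    3.8] turn [-1.000e-03 -6.000e-03  1.346e+00] | at [ 535.1 -266.3  184.2] F [ 0.2  0.2 -0.5] w 46.0 t 41.23
go [ 443.5 -136.5  180. ] shift [  -7.8 -158.7    3.8] turn [ 0.002 -0.005 -0.01 ] | at [ 535.1 -266.3  184.2] F [ 0.2  0.2 -0.5] w 46.0 t 41.23
```

View pics/s27c.png

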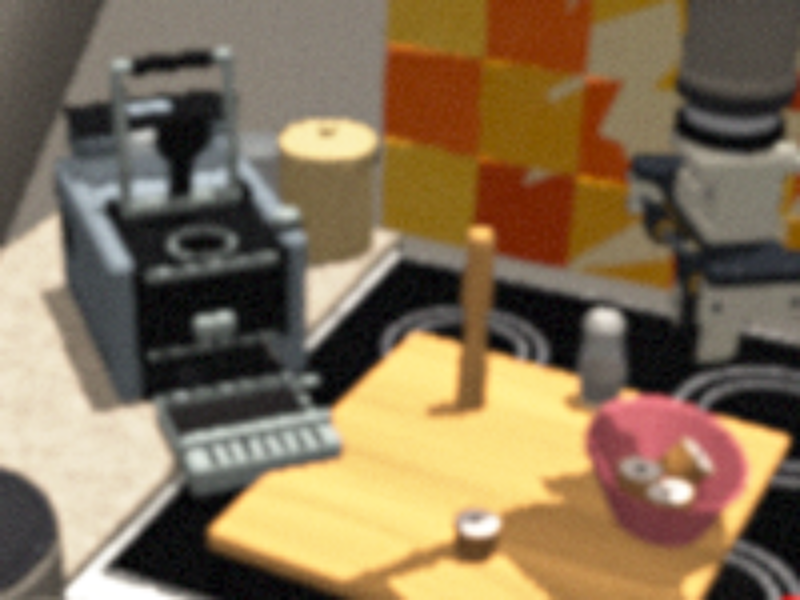

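Request:
jog_arm --series "-1 -30 4 0 0 0; -3 -62 4 0 0 0; -5 -95 4 0 0 0; -7 -125 4 0 0 0; -8 -150 4 0 0 0; -8 -158 20 0 0 0; -8 -158 55 0 0 0; -8 -158 90 0 0 0; -8 -158 115 0 0 0; -8 -158 120 0 0 0; -8 -158 120 0 0 0"

```text
clock: 42.15
eef_pos: [442.6, -136.3, 61.8]
tcp_rot: [[0.844, 0.536, 0.0], [0.536, -0.844, 0.003], [0.002, -0.003, -1.0]]
ft_force: [-0.1, 0.3, 0.3]
width: 46.0
```

```bash
python3 -c "
from h import *
go(443.5,-136.3,26,33)
p,d=snap('scene','s28.png'); cv2.imwrite('pics/s28c.png',cv2.resize(p[190:290,260:380,::-1],None,fx=6,fy=6))
"
```

```text
go [ 443.5 -136.3   26. ] shift [ 0.7  0.6 35.8] turn [-0.003 -0.002 -0.011] | at [ 442.6 -136.3   61.8] F [-0.1  0.3  0.3] w 46.0 t 42.15
```

View pics/s28c.png

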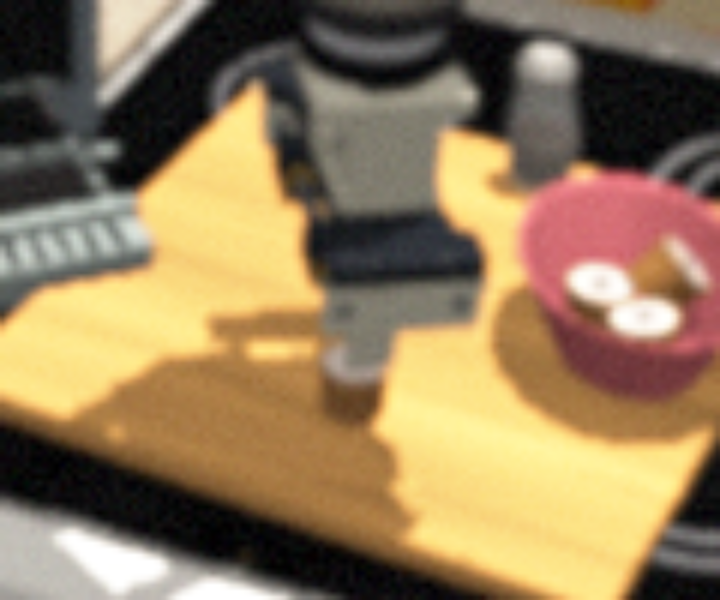

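Request:
jog_arm --series "0.7 0.5 10 0 0 0; 0.7 0.5 20 0 0 0; 0.7 0.5 30 0 0 0; 0.7 0.5 35 0 0 0; 0.7 0.5 35 0 0 0"

```text
clock: 42.62
eef_pos: [444.9, -137.0, 28.1]
tcp_rot: [[0.844, 0.536, 0.003], [0.536, -0.844, 0.002], [0.004, 0.0, -1.0]]
ft_force: [-0.5, -0.6, 0.5]
width: 46.2
```

Request:
jog_arm --series "0 0 0 0 0 0; 0 0 0 0 0 0; 0 0 0 0 0 0; 0 0 0 0 0 0; 0 0 0 0 0 0; 0 0 0 0 0 0" --gripper 1 --grip_force 15

```text
clock: 43.12
eef_pos: [445.3, -137.2, 28.7]
tcp_rot: [[0.844, 0.536, 0.005], [0.536, -0.844, 0.001], [0.004, 0.002, -1.0]]
ft_force: [-0.3, 0.1, 6.1]
width: 36.5
```

Request:
jog_arm --series "0 0 -10 0 0 0; 0 0 -25 0 0 0; 0 0 -50 0 0 0; 0 0 -80 0 0 0; 0 0 -110 0 0 0; 0 0 -120 0 0 0; 0 0 -120 0 0 0"

```text
clock: 43.7
eef_pos: [446.2, -138.0, 151.4]
tcp_rot: [[0.844, 0.536, 0.01], [0.536, -0.844, -0.001], [0.007, 0.006, -1.0]]
ft_force: [0.3, -0.2, 0.4]
width: 36.5
```

```bash
python3 -c "
from h import *
p,d=snap('top','t29.png'); cv2.imwrite('pics/t29c.png',cv2.resize(p[160:260,300:400,::-1],None,fx=6,fy=6))
p,d=snap('scene','s29.png'); cv2.imwrite('pics/s29c.png',cv2.resize(p[160:290,260:400,::-1],None,fx=5,fy=5))
go(535,-235,150,33)
"
```

```text
go [ 535 -235  150] shift [ 24.  131.1  -1.4] turn [ 0.001 -0.004 -0.011] | at [ 444.5 -137.2  148.4] F [-0.2 -1.1 -0.4] w 36.4 t 43.8
```

View pics/t29c.png

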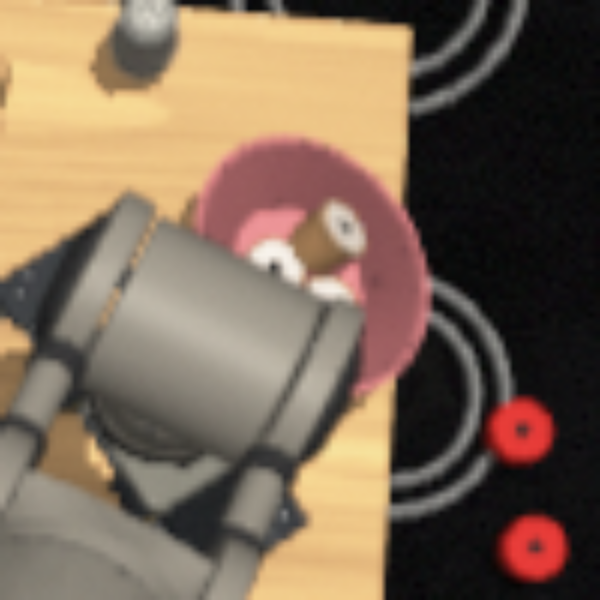

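View pics/s29c.png

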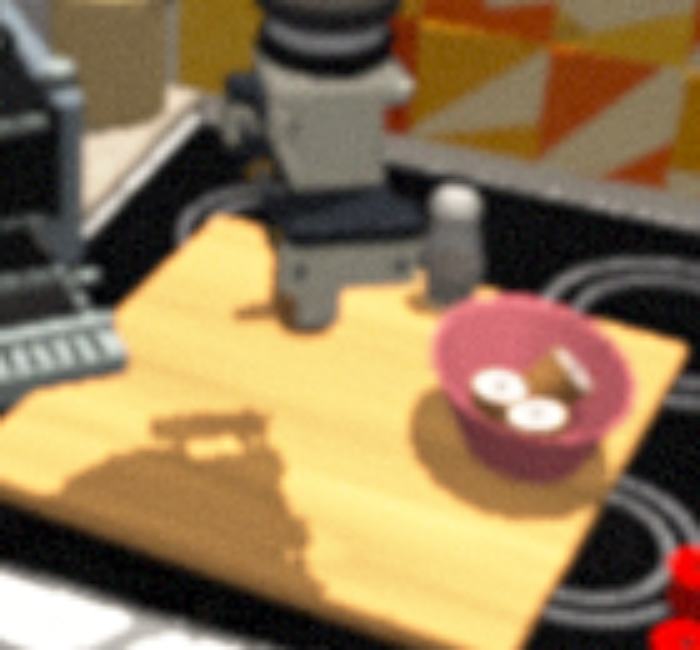

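Request:
jog_arm --series "5 25 -5 0 0 0; 9 50 -5 0 0 0; 13 80 -5 0 0 0; 17 110 -2 0 0 0; 18 136 0 0 0 0; 18 139 0 0 0 0; 18 139 25 0 0 0; 18 139 50 0 0 0; 18 139 68 0 0 0; 18 139 75 0 0 0; 18 139 75 0 0 0"

```text
clock: 44.72
eef_pos: [532.6, -243.4, 70.6]
tcp_rot: [[0.844, 0.536, -0.001], [0.536, -0.844, 0.005], [0.002, -0.004, -1.0]]
ft_force: [-0.2, 0.2, -0.9]
width: 36.6
```

```bash
python3 -c "
from h import *
p,d=snap('scene','s30.png'); cv2.imwrite('pics/s30c.png',cv2.resize(p[160:290,260:400,::-1],None,fx=5,fy=5))
go(534,-245,72,33)
"
```

```text
go [ 534 -245   72] shift [-0.2  1.   0.4] turn [-0.001 -0.003 -0.01 ] | at [ 533.6 -244.1   72.4] F [ 0.8 -0.7 -0. ] w 36.5 t 44.77
```

View pics/s30c.png

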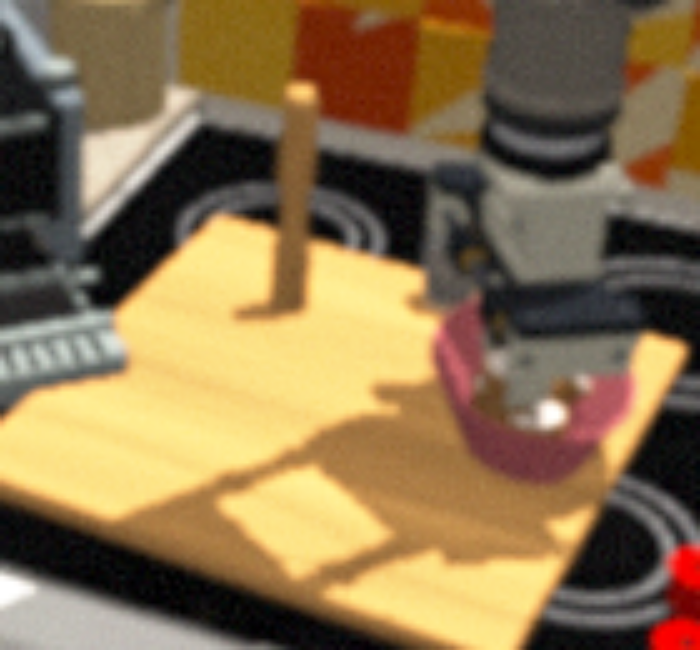

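Request:
jog_arm --series "0 0 0 0 0 0; 0 0 0 0 0 0; 0 0 0 0 0 0; 0 0 0 0 0 0; 0 0 -15 0 0 0; 0 0 -50 0 0 0; 0 0 -90 0 0 0; 0 0 -130 0 0 0; 0 0 -160 0 0 0; 0 0 -160 0 0 0" --gripper 0

```text
clock: 45.6
eef_pos: [535.9, -246.1, 240.5]
tcp_rot: [[0.844, 0.536, 0.014], [0.536, -0.844, -0.004], [0.009, 0.011, -1.0]]
ft_force: [1.1, 0.1, -1.3]
width: 46.1
```

```bash
python3 -c "
from h import *
p,d=snap('scene','s31.png'); cv2.imwrite('pics/s31c.png',cv2.resize(p[160:290,260:400,::-1],None,fx=5,fy=5))
"
```

```text
(no output)
```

View pics/s31c.png

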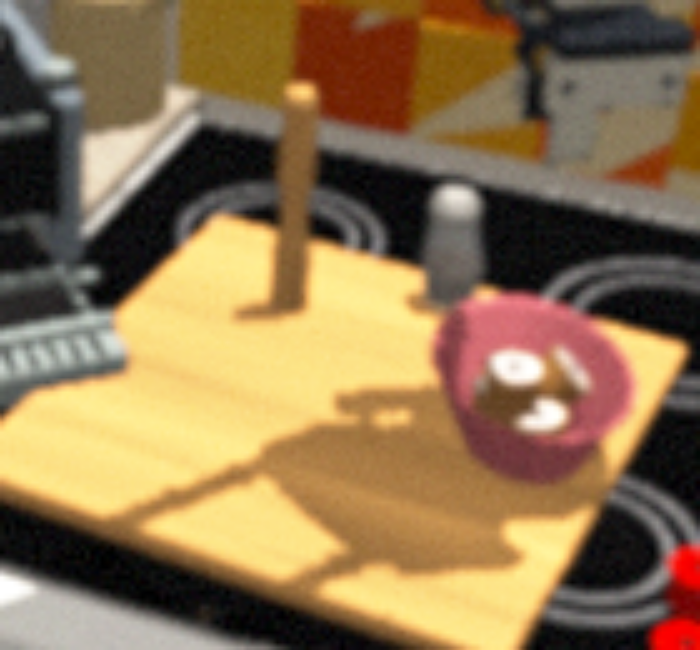

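```bash
python3 -c "
from h import *
t=uv2w(340,-298.5);print(t); go(*t,200,-44.7)
p,d=snap('top','t31.png'); cv2.imwrite('pics/t31c.png',cv2.resize(p[150:270,230:390,::-1],None,fx=5,fy=5))
"
```

```text
[451.32784191  31.70850233]
go [451.3  31.7 200. ] shift [  77.8 -279.    35.6] turn [ 1.000e-03 -1.000e-02  1.346e+00] | at [ 534.9 -245.5  236.9] F [ 1.1  0.3 -0.7] w 45.9 t 45.65
```

Request:
jog_arm --series "6 -23 3 0 0 0.11; 13 -46 6 0 0 0.22; 19 -70 9 0 0 0.33; 26 -93 12 0 0 0.44; 32 -116 15 0 0 0.55; 39 -139 18 0 0 0.66; 45 -162 21 0 0 0.77; 52 -186 24 0 0 0.88; 58 -209 27 0 0 0.99; 65 -232 30 0 0 1.1; 71 -255 33 0 0 1.22; 78 -279 36 0 0 1.34" --gripper 1 --grip_force 20

```text
clock: 46.7
eef_pos: [448.7, 33.6, 196.3]
tcp_rot: [[0.71, -0.704, 0.002], [-0.704, -0.71, 0.001], [0.0, -0.002, -1.0]]
ft_force: [1.1, -0.2, 0.5]
width: 0.4
```

Request:
jog_arm --series "0 0 10 0.12 0 0; 0 0 30 0.24 0 0; 0 0 60 0.35 0 0; 0 0 95 0.35 0 0; 0 0 120 0.35 0 0; 0 0 130 0.35 0 0; 0 0 130 0.35 0 0"

```text
clock: 47.28
eef_pos: [445.8, 34.3, 62.9]
tcp_rot: [[0.71, -0.664, 0.236], [-0.704, -0.666, 0.247], [-0.007, -0.341, -0.94]]
ft_force: [-0.9, 0.5, 0.1]
width: 0.3
```

```bash
python3 -c "
from h import *
s=env.read_state(); R=np.array(s['tcp_rot']); t=uv2w(342,-298.5); print(w2uv(*s['eef_pos'][:2]),s['eef_pos'],R.round(3),s['ft_force'])
print('shift',R.T@(np.array([*t,25])-s['eef_pos']),'per100 u',R.T@np.array([*(100*EX),0]))
p,d=snap('scene','s32.png'); cv2.imwrite('pics/s32c.png',cv2.resize(p[130:280,200:360,::-1],None,fx=4,fy=4))
p,d=snap('top','t32.png'); cv2.imwrite('pics/t32c.png',cv2.resize(p[160:240,310:390,::-1],None,fx=7,fy=7))
"
```

```text
(np.float64(337.9923930726998), np.float64(-292.7645721638496)) [445.83896274  34.31576594  62.90815635] [[ 0.71  -0.664  0.236]
 [-0.704 -0.666  0.247]
 [-0.007 -0.341 -0.94 ]] [-0.93647851  0.53215711  0.06758479]
shift [ 5.99409418  9.13480948 36.96769474] per100 u [ -0.15522887 -94.00780875  34.0955686 ]
```

View pics/s32c.png

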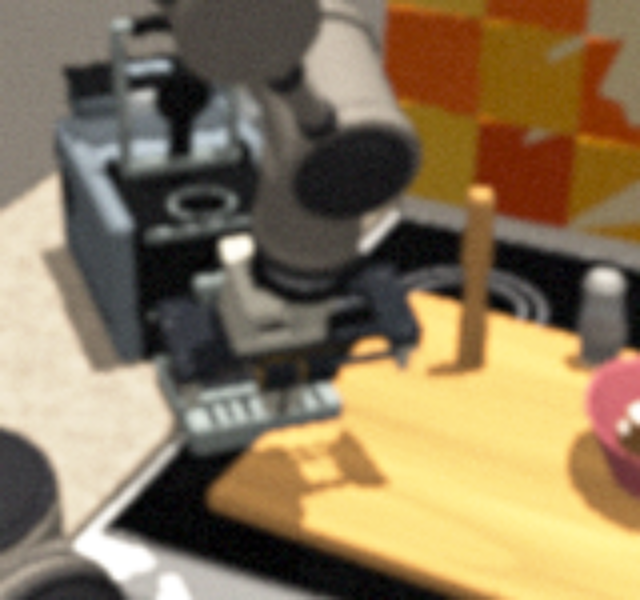

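View pics/t32c.png

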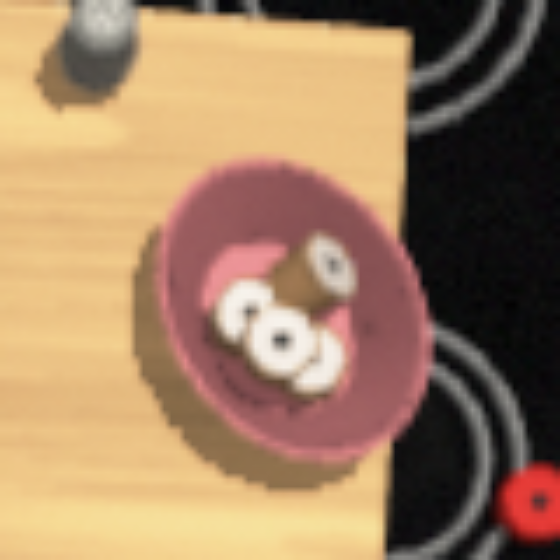

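```bash
python3 -c "
from h import *
for uv in ((249.6,243),(276.2,216.6)): 
  for z in (6,34): print(z,w2uv(*ray('top',uv,z)[:2]))
print(proj('scene',[*uv2w(364,-298.5),34])*4-np.array([800,520]), proj('scene',[445.8,34.3,62.9])*4-np.array([800,520]))
"
```

```text
6 (np.float64(367.6471764219401), np.float64(-229.05910333795873))
34 (np.float64(364.67604597379517), np.float64(-227.70496112972373))
6 (np.float64(368.21867999859865), np.float64(-361.65318967856365))
34 (np.float64(365.2387600342489), np.float64(-358.2597988669507))
[[274.00138538 413.91807048]] [[277.08300998 402.64124405]]
```

Request:
jog_arm --series "2 2 12 0 0 0; 4 4.5 24 0 0 0; 4 6.5 32 0 0 0; 4 7.5 36.5 0 0 0; 4 7.5 36.5 0 0 0"

```text
clock: 47.8
eef_pos: [454.9, 35.3, 28.8]
tcp_rot: [[0.711, -0.661, 0.241], [-0.704, -0.667, 0.246], [-0.002, -0.344, -0.939]]
ft_force: [-1.1, 0.3, 0.3]
width: 0.4
```

```bash
python3 -c "
from h import *
s=env.read_state(); R=np.array(s['tcp_rot']);  print(w2uv(*s['eef_pos'][:2]),s['eef_pos'],s['ft_force'])
print('per100 u',R.T@np.array([*(100*EX),0]))
p,d=snap('scene','s33.png'); cv2.imwrite('pics/s33c.png',cv2.resize(p[180:260,220:320,::-1],None,fx=6,fy=6))
"
```

```text
(np.float64(345.0869235340142), np.float64(-298.5014371744187)) [454.90697852  35.323274    28.7965789 ] [-1.05641664  0.30740606  0.3151492 ]
per100 u [-3.39375702e-02 -9.39070481e+01  3.43724479e+01]
```

View pics/s33c.png

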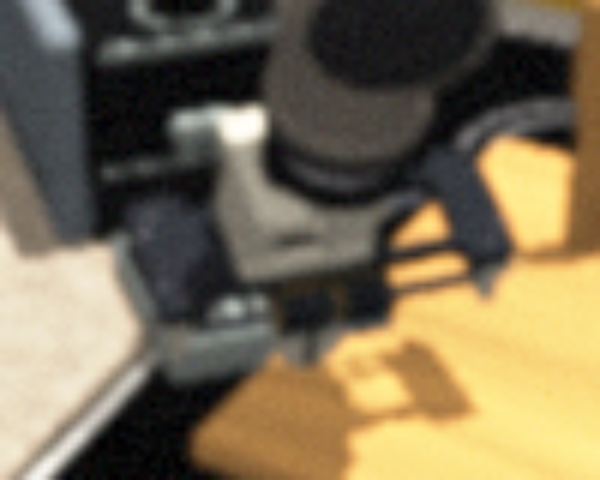

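Request:
jog_arm --series "-1 1.2 3.3 0 0 0; -1 1.2 3.3 0 0 0; -1 -8 6.7 0 0 0; -1 -17 10 0 0 0; -1 -27 13.5 0 0 0; -1 -36 17 0 0 0; -1 -45 20.5 0 0 0; -1 -55 24 0 0 0; -1 -55 24 0 0 0"

```text
clock: 48.6
eef_pos: [497.0, 79.1, 25.9]
tcp_rot: [[0.711, -0.66, 0.241], [-0.703, -0.668, 0.245], [-0.001, -0.344, -0.939]]
ft_force: [-1.3, -2.6, 0.4]
width: 0.4
```

```bash
python3 -c "
from h import *
s=env.read_state(); R=np.array(s['tcp_rot']);  print(w2uv(*s['eef_pos'][:2]),s['eef_pos'],s['ft_force'],s['ft_force'][:2]@EX)
print('per100 u',R.T@np.array([*(100*EX),0]))
p,d=snap('scene','s34.png'); cv2.imwrite('pics/s34c.png',cv2.resize(p[160:250,210:320,::-1],None,fx=6,fy=6))
"
```

```text
(np.float64(405.7968554552245), np.float64(-297.67660253098404)) [497.02373101  79.05604599  25.88562698] [-1.26098477 -2.58643365  0.35572036] -2.7254056814721244
per100 u [ 7.53459749e-02 -9.38909344e+01  3.44163735e+01]
```

View pics/s34c.png

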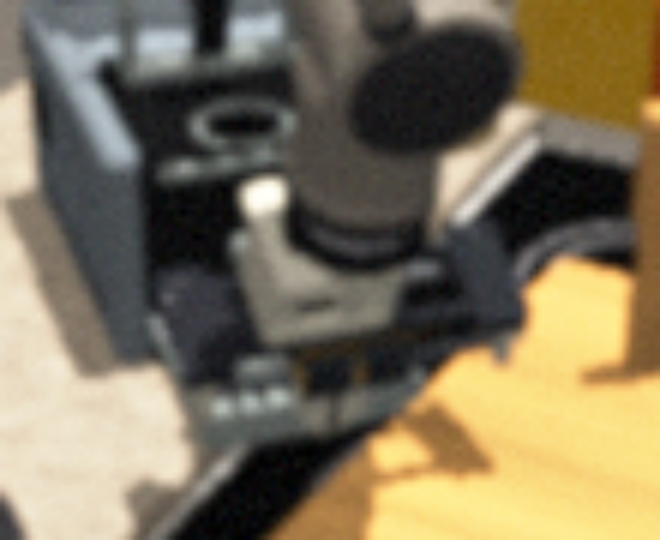

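Request:
jog_arm --series "0 -9.4 3.4 0 0 0; 0 -18.8 6.9 0 0 0; 0 -28.2 10.3 0 0 0; 0 -37.6 13.8 0 0 0; 0 -47 17.2 0 0 0; 0 -55 20.2 0 0 0; 0 -55 20.2 0 0 0"

```text
clock: 49.23
eef_pos: [537.3, 120.0, 25.6]
tcp_rot: [[0.712, -0.66, 0.24], [-0.703, -0.668, 0.245], [-0.001, -0.343, -0.939]]
ft_force: [-1.5, -3.6, -0.5]
width: 0.2
```

```bash
python3 -c "
from h import *
s=env.read_state(); R=np.array(s['tcp_rot']);  print(w2uv(*s['eef_pos'][:2]),s['eef_pos'],s['ft_force'],s['ft_force'][:2]@EX)
print('per100 u',R.T@np.array([*(100*EX),0]))
"
```

```text
(np.float64(463.2142128300778), np.float64(-297.52264985636174)) [537.30136655 119.9765629   25.55701585] [-1.46035544 -3.58493112 -0.48461093] -3.5753734343127754
per100 u [  0.12526589 -93.93234902  34.30303363]
```

Request:
jog_arm --series "0 -4 1.4 0 0 0; 0 -8 2.9 0 0 0; 0 -11 4 0 0 0; 0 -13 4.7 0 0 0; 0 -13 4.7 0 0 0"

```text
clock: 49.65
eef_pos: [546.2, 128.9, 25.4]
tcp_rot: [[0.712, -0.661, 0.239], [-0.703, -0.668, 0.244], [-0.001, -0.342, -0.94]]
ft_force: [-3.2, -5.8, 1.4]
width: 0.7
```

```bash
python3 -c "
from h import *
s=env.read_state(); print(w2uv(*s['eef_pos'][:2]),s['eef_pos'],s['ft_force'],s['ft_force'][:2]@EX)
"
```

```text
(np.float64(475.8811374795118), np.float64(-297.5688091550999)) [546.24402426 128.94773807  25.39569559] [-3.2034198  -5.83454025  1.43760942] -6.400456659794323
```

Force is rising as it nears the catch, so I'll push in small steps.

Request:
jog_arm --series "0 -1.5 0.5 0 0 0; 0 -3 1 0 0 0; 0 -3 1 0 0 0; 0 -3 1 0 0 0"

```text
clock: 49.98
eef_pos: [547.5, 130.2, 25.3]
tcp_rot: [[0.711, -0.661, 0.238], [-0.703, -0.668, 0.244], [-0.002, -0.341, -0.94]]
ft_force: [-2.9, -6.0, 1.6]
width: 0.7
```

Request:
jog_arm --series "0 -1.5 0.5 0 0 0; 0 -3 1 0 0 0; 0 -3 1 0 0 0; 0 -3 1 0 0 0"

```text
clock: 50.32
eef_pos: [548.6, 131.2, 25.3]
tcp_rot: [[0.711, -0.662, 0.237], [-0.703, -0.669, 0.243], [-0.002, -0.339, -0.941]]
ft_force: [-5.1, -7.5, 3.0]
width: 0.3
```

```bash
python3 -c "
from h import *
s=env.read_state(); print(w2uv(*s['eef_pos'][:2]),s['eef_pos'],s['ft_force'],s['ft_force'][:2]@EX)
"
```

```text
(np.float64(479.12344117787023), np.float64(-297.6337094914734)) [548.57077463 131.20671528  25.25978309] [-5.14699938 -7.51519085  3.04394678] -8.962165798039777
```

Request:
jog_arm --series "0 -2 0.7 0 0 0; 0 -4 1.4 0 0 0; 0 -5 1.8 0 0 0; 0 -5 1.8 0 0 0"

```text
clock: 50.65
eef_pos: [549.2, 131.9, 25.0]
tcp_rot: [[0.712, -0.663, 0.233], [-0.703, -0.67, 0.24], [-0.003, -0.335, -0.942]]
ft_force: [-19.4, -24.3, 16.1]
width: 0.5
```

```bash
python3 -c "
from h import *
s=env.read_state(); print(w2uv(*s['eef_pos'][:2]),s['eef_pos'],s['ft_force'],s['ft_force'][:2]@EX)
"
```

```text
(np.float64(480.10295013824935), np.float64(-297.5771239336838)) [549.21953506 131.94275171  24.9907485 ] [-19.36559091 -24.25237478  16.11434664] -30.860229296324896
```

Hard stop reached: 31 N with no further travel. Backing off to check the catch.

Request:
jog_arm --series "0 2 -0.7 0 0 0; 0 5 -1.8 0 0 0; 0 9 -3.4 0 0 0; 0 19 -7 0 0 0; 0 38 -14 0 0 0; 0 57 -20 0 0 0; 0 57 -20 0 0 0"

```text
clock: 51.23
eef_pos: [504.3, 87.7, 24.4]
tcp_rot: [[0.711, -0.664, 0.231], [-0.703, -0.669, 0.24], [-0.005, -0.334, -0.943]]
ft_force: [1.0, 0.5, -0.8]
width: 0.6
```

```bash
python3 -c "
from h import *
s=env.read_state(); R=np.array(s['tcp_rot']); print(w2uv(*s['eef_pos'][:2]),s['eef_pos'],s['ft_force'],'up150',R.T@[0,0,150])
p,d=snap('scene','s35.png'); cv2.imwrite('pics/s35c.png',cv2.resize(p[160:250,210:320,::-1],None,fx=6,fy=6))
"
```

```text
(np.float64(417.01859949070854), np.float64(-296.77897794023863)) [504.27901523  87.66384012  24.44487994] [ 0.99418041  0.53931688 -0.77400475] up150 [  -0.75373843  -50.03586016 -141.40666383]
```

View pics/s35c.png

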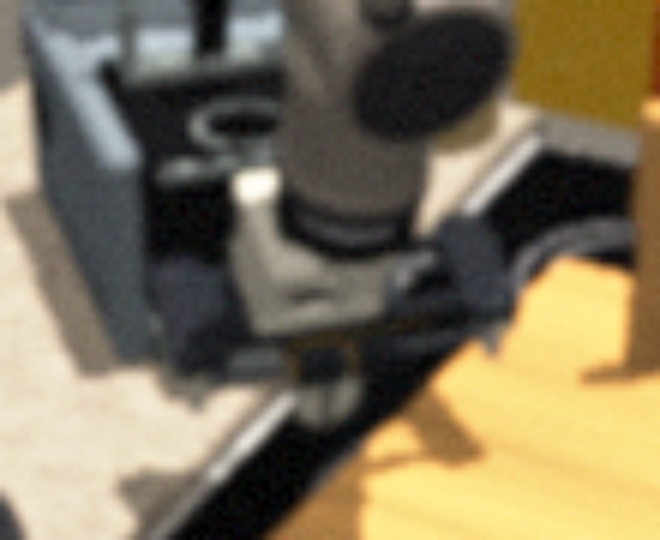

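Request:
jog_arm --series "0 -7 -20 0 0 0; 0 -18 -55 0 0 0; 0 -31 -90 0 0 0; 0 -44 -125 0 0 0; 0 -60 -165 0 0 0; 0 -75 -205 0 0 0; 0 -90 -245 0 0 0; 0 -103 -280 -0.1 0 0; 0 -105 -290 -0.2 0 0; 0 -105 -290 -0.35 0 0; 0 -105 -290 -0.35 0 0" --gripper 0

```text
clock: 52.2
eef_pos: [509.7, 90.2, 334.6]
tcp_rot: [[0.711, -0.703, -0.009], [-0.703, -0.711, -0.007], [-0.001, 0.011, -1.0]]
ft_force: [-0.2, 1.1, -0.7]
width: 46.0
```

```bash
python3 -c "
from h import *
t=uv2w(635,-299); go(*t,330,45.3)
p,d=snap('scene','s36.png'); cv2.imwrite('pics/s36c.png',cv2.resize(p[110:270,200:400,::-1],None,fx=4,fy=4))
"
```

```text
go [659.2 241.  330. ] shift [   0.4 -212.4    2.3] turn [ 0.008  0.01  -1.57 ] | at [509.7  90.2 334.6] F [-0.2  1.1 -0.7] w 46.0 t 52.2
```

View pics/s36c.png

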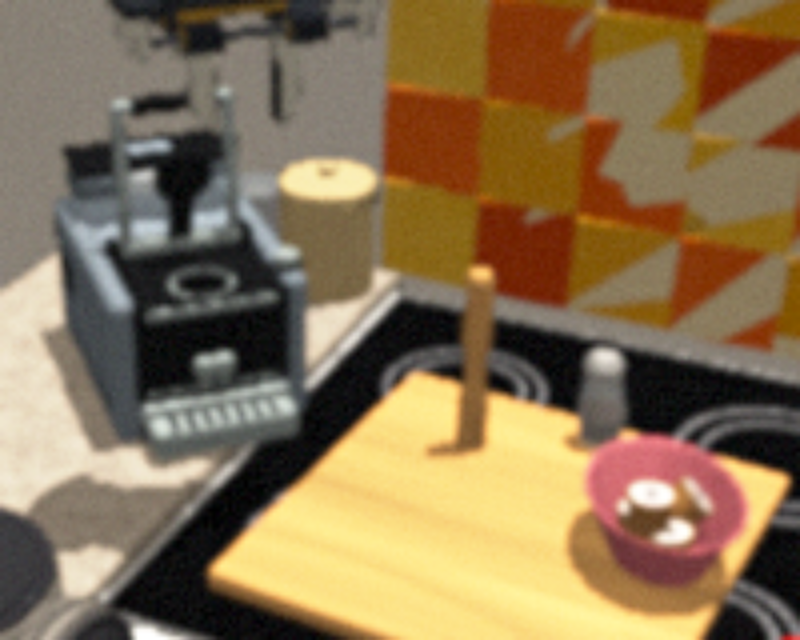

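Request:
jog_arm --series "0 -10 2 0 0 -0.12; 0 -22 2 0 0 -0.24; 0 -40 2 0 0 -0.36; 0 -60 2 0 0 -0.48; 0 -80 2 0 0 -0.6; 0 -100 2 0 0 -0.72; 0 -120 2 0 0 -0.84; 0 -140 2 0 0 -0.96; 0 -160 2 0 0 -1.08; 0 -180 2 0 0 -1.2; 0 -200 2 0 0 -1.32; 0 -212 2 0 0 -1.44"

```text
clock: 53.25
eef_pos: [658.6, 242.6, 326.9]
tcp_rot: [[0.784, 0.621, -0.012], [0.621, -0.784, -0.002], [-0.01, -0.006, -1.0]]
ft_force: [-0.5, -0.5, -0.4]
width: 45.7
```

```bash
python3 -c "
from h import *
t=uv2w(635,-299); go(*t,256,45.3)
"
```

```text
go [659.2 241.  256. ] shift [ 0.2  1.9 70.9] turn [-0.006  0.01  -0.121] | at [658.6 242.6 326.9] F [-0.5 -0.5 -0.4] w 45.7 t 53.25
```

Request:
jog_arm --series "0 1 0 0 0.01 -0.12; 0 2 10 0 0.01 -0.12; 0 2 30 0 0.01 -0.12; 0 2 50 0 0.01 -0.12; 0 2 63 0 0.01 -0.12; 0 2 71 0 0.01 -0.12; 0 2 71 0 0.01 -0.12; 0 2 71 0 0.01 -0.12"

```text
clock: 53.92
eef_pos: [659.0, 240.6, 255.9]
tcp_rot: [[0.704, 0.71, -0.005], [0.71, -0.704, 0.005], [0.001, -0.007, -1.0]]
ft_force: [-0.4, 0.2, 0.2]
width: 45.6
```

Request:
jog_arm --series "0 0 0 0 0 0; 0 0 0 0 0 0; 0 0 0 0 0 0; 0 0 0 0 0 0; 0 0 0 0 0 0; 0 0 0 0 0 0; 0 0 0 0 0 0" --gripper 1 --grip_force 10

```text
clock: 54.5
eef_pos: [658.9, 240.5, 256.2]
tcp_rot: [[0.704, 0.71, -0.004], [0.71, -0.704, 0.005], [0.001, -0.007, -1.0]]
ft_force: [-1.6, -1.1, 1.7]
width: 16.6
```

```bash
python3 -c "
from h import *
s=env.read_state(); print(w2uv(*s['eef_pos'][:2]),s['eef_pos'],s['ft_force'],s['width'],s['tcp_rot'].round(3))
"
```

```text
(np.float64(634.4821623975116), np.float64(-299.1774494740622)) [658.94656574 240.54975405 256.20290139] [-1.6252011  -1.14908432  1.70479048] 16.578277649054122 [[ 0.704  0.71  -0.004]
 [ 0.71  -0.704  0.005]
 [ 0.001 -0.007 -1.   ]]
```

Request:
jog_arm --series "-5 0 0 0 0 0; -10 0 0 0 0 0; -16 0 0.5 0 0 0; -22 0 1 0 0 0; -27 0 2 0 0 0; -33 0 3 0 0 0; -38.5 0 4.3 0 0 0; -44 0 5.8 0 0 0; -55 0 9.7 0 0 0; -65 0 14.5 0 0 0; -65 0 14.5 0 0 0"

```text
clock: 55.42
eef_pos: [611.4, 193.0, 240.8]
tcp_rot: [[0.705, 0.709, -0.007], [0.709, -0.705, 0.004], [-0.002, -0.008, -1.0]]
ft_force: [-1.0, 0.6, 0.5]
width: 16.7
```

```bash
python3 -c "
from h import *
s=env.read_state(); print(w2uv(*s['eef_pos'][:2]),s['eef_pos'],s['ft_force'],s['width'])
"
```

```text
(np.float64(567.2917202548783), np.float64(-298.8101836857638)) [611.42411233 193.04915594 240.76637349] [-0.96177359  0.59532449  0.5257259 ] 16.660662232189935
```

Request:
jog_arm --series "-9.5 0 5.5 0 0 0; -18.5 0 12 0 0 0; -27 0 19 0 0 0; -35 0 27 0 0 0; -42 0 36 0 0 0; -48.5 0 45 0 0 0; -54 0 55 0 0 0; -59 0 65.5 0 0 0; -62.5 0 75 0 0 0; -62.5 0 75.5 0 0 0; -62.5 0 75.5 0 0 0"

```text
clock: 56.33
eef_pos: [566.8, 148.9, 165.2]
tcp_rot: [[0.705, 0.709, -0.008], [0.709, -0.705, 0.004], [-0.003, -0.008, -1.0]]
ft_force: [-0.2, -0.4, -2.3]
width: 16.5
```

```bash
python3 -c "
from h import *
s=env.read_state(); print(w2uv(*s['eef_pos'][:2]),s['eef_pos'],s['ft_force'],s['width'])
"
```

```text
(np.float64(504.512277726029), np.float64(-298.1925451246133)) [566.82636784 148.86000491 165.18300817] [-0.15034635 -0.39001236 -2.31968157] 16.484397975691714
```

Request:
jog_arm --series "0 0 1 0 0 0; 0 0 1 0 0 0; 0 0 1 0 0 0; 0 0 1 0 0 0; 0 0 1 0 0 0; 0 0 1 0 0 0" --gripper 0

```text
clock: 56.83
eef_pos: [566.9, 148.9, 164.3]
tcp_rot: [[0.705, 0.709, -0.008], [0.709, -0.705, 0.004], [-0.003, -0.008, -1.0]]
ft_force: [0.7, 0.1, 0.2]
width: 45.2
```

Request:
jog_arm --series "0 0 -20 0 0 0; 0 0 -50 0 0 0; 0 0 -85 0 0 0; 0 0 -120 0 0 0; -20 20 -160 0 0 0; -20 50 -180 0 0 0; -20 80 -180 0 0 0; -20 115 -180 0 0 0; -20 150 -180 0 0 0; -20 180 -180 0 0 0; -20 200 -180 0 0 0; -20 200 -180 0 0 0"

```text
clock: 57.83
eef_pos: [697.8, -10.8, 340.2]
tcp_rot: [[0.708, 0.706, -0.01], [0.706, -0.708, 0.003], [-0.005, -0.009, -1.0]]
ft_force: [-0.7, 0.5, -0.2]
width: 45.5
```

```bash
python3 -c "
from h import *
p,d=snap('scene','s37.png'); cv2.imwrite('pics/s37c.png',cv2.resize(p[120:270,190:390,::-1],None,fx=4,fy=4))
p,d=snap('top','t37.png'); cv2.imwrite('pics/t37c.png',cv2.resize(p[110:310,130:430,::-1],None,fx=2.6,fy=2.6,interpolation=cv2.INTER_CUBIC))
"
```

```text
(no output)
```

View pics/s37c.png

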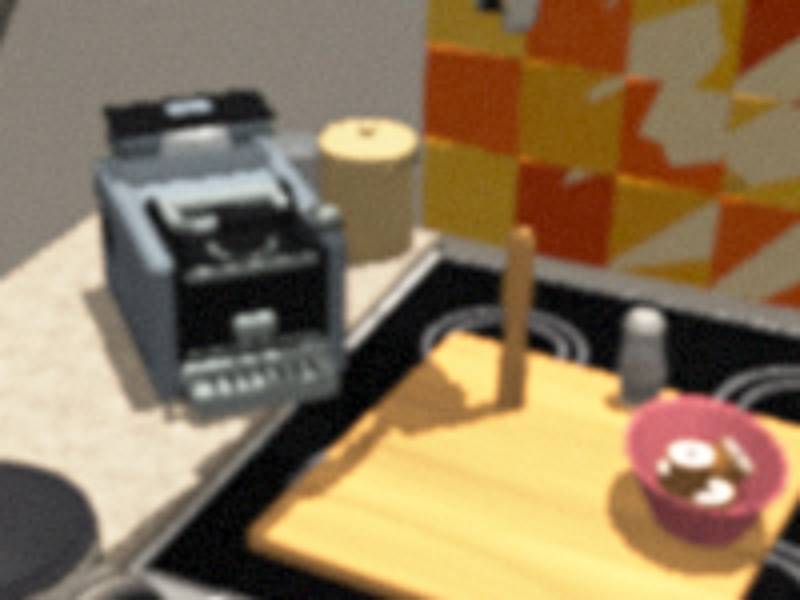

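View pics/t37c.png

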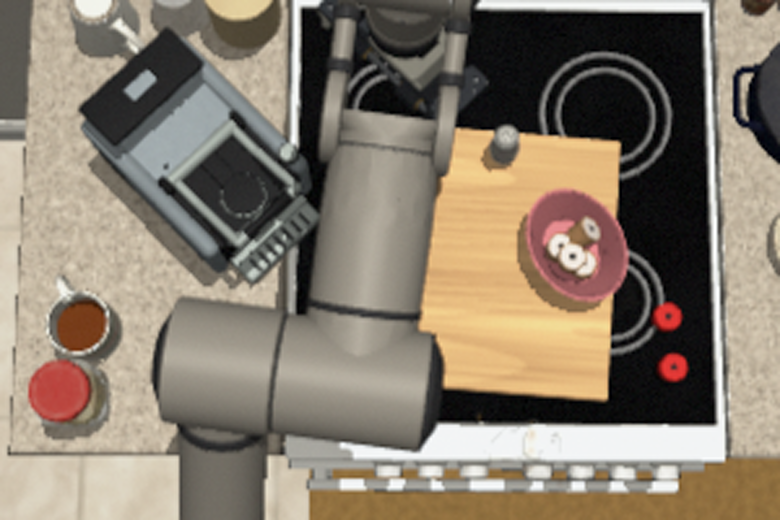

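```bash
python3 -c "
from h import *
d=np.median(np.stack([env.read_camera('top')[1] for _ in range(5)]),0); W=cloud('top',d)
X,Y,Z=W[...,0],W[...,1],W[...,2]
m=(abs(X-547)<45)&(abs(Y+250)<45); P=W[m]; print(np.percentile(P[:,2],[50,90,95,99,100]))
rim=(abs(X-550)<90)&(abs(Y+250)<90)&(Z>60)&(Z<120)&~m; print(np.percentile(W[rim][:,2],[50,90,99]))
r0=cloud('top',np.load('top_med.npy')); 
for n,(x,y) in dict(shelf=(563,145),salt=(690,-157),jar=(349,406),mug=(445,399),bar=(567,148)).items():
  for w in(r0,W):
    q=w[(abs(w[...,0]-x)<25)&(abs(w[...,1]-y)<25)&(w[...,2]<260)]; t=q[q[:,2]>np.percentile(q[:,2],90)-10]; print(n,t.mean(0).round(1))
"
```

```text
[51.78612099 81.05325597 83.02355397 86.00786115 89.6696376 ]
[72.52558604 77.3913666  80.45439544]
shelf [564.8 148.5 191.2]
shelf [564.9 148.6 191.2]
salt [ 691.5 -156.   102.4]
salt [ 691.3 -156.4  102.7]
jar [348.9 405.7 138.4]
jar [349.  405.6 138.4]
mug [446.3 399.6  53. ]
mug [445.9 399.6  52.6]
bar [566.4 147.7 191.2]
bar [566.3 148.  191.3]
```

```bash
python3 -c "
from h import *
print(env.job_done(), env.read_state()['clock'])"
```

```text
the job is handed in; nothing more can be done
the job is handed in; nothing more can be done
```

The job is handed in after about 58 s on the robot's clock, with every step done in the order asked.

- **What I did:** I swung the lever up to its stop and pushed the jammed pod through into the tray. I stood the muddler back on the board, about 9 cm from where it started. I pressed the release and moved four pods into the pink dish: the jammed one, the left and right ones in the tray, and the one on the board. Then I pushed the tray home and lowered the lever. The dish had been knocked about 4 cm aside partway through, so I located it again before dropping any pods.
- **Last checks:** The lever bar's position and height read the same as at the start. The tray reached its hard stop at about 31 N, and the final pictures show its front back where it began. The mug, jar and salt are within about 1 mm of where they were, and the muddler is standing upright. The two red look-alikes on the hob were left alone, and the arm is touching nothing.
- **Less certain:**
  - **Catch:** I didn't sense the click itself. I judged the tray latched because it stayed shut when I backed off.
  - **Fourth pod:** It rests on two others in the dish, so its top is about 5 mm above the rim, though its centre is below it.

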